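# Pack the specimen transport tray around a cool brick

## Task

Pack the light transport tray where it stands: first lay the cool brick squarely on the rectangle in its middle, then stand the specimen jar on top of the brick, centred, and only then the two culture bottles, the tall one on the ring at the end of the tray nearer the hand scanner and the short one on the ring at the other end. Everything must stand upright and be let go. The tray is light and rests on a narrow foot, so do not let it slide or tip, and do not disturb the tip box, timer, beaker or mouse.

Things in the scene. Friction and masses are not known exactly. Their poses are not given: they have to be found in the camera images.
- tray_mid (a point): Loose white plastic tray, 100 g, 140 (x) x 300 mm (y), on a foot 100 x 100 x 12 mm: the tall bottle alone at one end tips it. Point: middle of its inner floor, 15 mm above the bench; long axis y points to the robot's left within 25 degrees, z up. Walls 4 mm thick, 14 mm above the floor. Printed: rectangle 100 (x) x 60 mm (y) around this point; rings 44 mm across centred at y = +105 and -105 mm, x = 0.
- brick_mid (a point): Loose cool brick: grey rigid plastic block with rounded edges, 90 mm (its x) by 50 mm (its y) by 30 mm high, about 130 g, lying flat, with a round black filler plug near one end of its top. The point is its centre, 15 mm above its underside. It fits the tray's rectangle with its long x axis along the tray's x axis, either way round.
- jar_mid (a point): Loose specimen jar, a wide cylinder 46 mm across and 62 mm high with a flat white screw lid (the upper 16 mm) as wide as the jar, about 90 g, standing. The point is its centre, 31 mm above its underside.
- tall_mid (a point): Loose tall culture bottle of amber glass with a paper label and metal cap, standing: 110 mm high, body 34 mm across up to 72 mm, then a neck 21 mm across and a cap 26 mm across; about 130 g. The point is its centre, 55 mm above its underside.
- short_mid (a point): Loose short culture bottle of the same amber glass with a paper label and metal cap, standing: 78 mm high, body 34 mm across up to 50 mm, then a neck 21 mm across and a cap 26 mm across; about 90 g. The point is its centre, 39 mm above its underside.
- scanner: Hand scanner: grey gun-shaped reader on a round black stand, 155 mm high, fixed to the bench at the far left or far right of the tray (on the other side stands a white label printer, 110 x 100 x 80 mm). Origin: centre of the stand's base. Whether its y is above or below 0 tells which end of the tray is nearer.
- tipbox: Bystander, loose: black box 75 x 110 x 45 mm high with a grid of pipette tips. Origin at the centre of its underside.
- timer: Bystander, loose: flat white lab timer 65 x 75 x 18 mm high. Origin at the centre of its underside.
- beaker: Bystander, loose: open steel beaker 70 mm across, 75 mm high. Origin at the centre of its underside.
- mouse: Bystander, loose: black computer mouse, about 100 x 58 x 33 mm high. Origin at the centre of its underside.

How it is judged:
By the outcome, as a careful person would: the job done as asked, in the order asked, and still so for the second after the job is handed in, with the robot touching nothing.
It also fails if it takes over 136 s, if anything falls off the work surface, if the arm or the gripper's body presses on something with over 40 N, if the wrist force passes 120 N, or if a joint passes its speed limit or range.

## Robot

A 6-joint arm with a two-finger parallel gripper is mounted at the origin on the work surface. World frame = base frame: x ahead of the robot, y to its left, z up, the work surface at z = 0. Lengths are in m, angles in rad, forces in N, time in s.
With the tool pointing down it reaches from about 0.325 to 0.925 m from the base axis. Payload 3.1 kg.
Tool frame: the origin (TCP) lies between the finger pads; the fingertips stand 25 mm ahead of it and the grasp point (between the pads) lies 6 mm ahead of it; z points along the fingers, y is the line along which they close (so a half turn about z gives the same grasp; the last joint's range is limited). The gripper opens to 85 mm and grips with 20 to 120 N. Pads are 22 mm wide; open, the fingers measure 114 mm over their backs; the gripper's body (76 mm by 85 mm) begins 54 mm behind the grasp point. The pads swing forward as they close: fully open they stand 13 mm farther back than shut.
Start: joints at [1.084, 0.217, 1.613, -0, 1.311, -0.112], TCP at [0.229, 0.582, 0.256] pointing down, gripper open.
Joint ranges: [-2.75, 2.75], [-0.78, 2.1], [0.31, 2.55], [-1.13, 4.27], [0.13, 2.63], [-2.58, 2.58]. Speed limits (rad/s): [2.79, 2.79, 3.14, 3.14, 3.14, 3.14].

## Interface

Orientations are given as a unit quaternion [x, y, z, w].
In Python, from rig import readout, capture, manip, find_in gives the robot as it stands. The module is installed in compiled form; this text tells all that it offers.
- The arm moves only by the shell command python3 -m inch 'ROWS' [FORCE]. ROWS is JSON, a list of rows, each an object of numbers: "dx", "dy", "dz": the shift along the tool's x, y, z in m; "ax", "ay", "az": the turn, a rotation vector about the tool's x, y, z in rad; "jaw": the closure, from 0 (fully open) to 1 (shut). A call has 1 to 20 rows; each row is the pose to reach, as a shift and turn from the pose commanded when the call began, along the tool's axes at that moment; what a row does not reach only later rows make up. A row lasts 1/10 s, in which the tool goes at most 50 mm and 8.59 degrees, less where a joint would pass 70% of its speed; a pose out of reach is approached as far as the arm can. A call with a gripper value outside its range is refused whole. The fingers move at their own pace and stop on an object; FORCE is the grip in N (left out, the last holds). Time passes only in rows, so rows that repeat a pose let the fingers close. It gives the time, the measured TCP pose, the force, the opening and the grip force at its end, in the units of the state.
- readout.observe(): the state, without advancing time (a new reading comes with each control period).
- capture(name): name is "scene" or "top"; returns a dict with "img" (384x512x3 uint8, red, green, blue), "vfov" (degrees; the focal length in pixels is half the picture's height over the tangent of half this angle, whatever the lens; pixels are square), "cx", "cy" (the principal point, pixels), "rvec" (rotation vector, rad) and "tvec" (3), from world to camera coordinates, as OpenCV has them. Camera axes: x right, y down, z forward; pixel columns grow to the right and rows downward; lengths in m; the calibration is good to about 2 mm. A picture is of the moment at which its call begins. There is no depth.
- manip.hand_in(): hands the job in; it is judged then, once.
Trained networks look in a picture, given as the dict that the camera call returned (one of the last four; its "shot" number tells which), for a name from the list of things; names that differ only in an ending like _2 or _b are one class to them, and where a whole thing is asked for, a point or a joint stands for the part that bears it (a point fixed in the world has none). Each returns a list of dicts, best first, with "p" (0 to 1); they miss things now and then, are a little off and sometimes report something else, mostly with a low value. They report only what shows in the picture. A call takes as long as a camera call.
- find_in(label, picture): "xy" ([column, row] in pixels, amid what is visible of it).
The state is a dict: "time_s": time; "joints": joint angles; "qvel": joint speeds; "joint_efforts": joint torques, N m; "position": TCP position; "tool_rot": TCP orientation; "contact_force": force on the tool from outside, world axes, zero at the start; "torque": the same for the moment, N m; "gripper_width": finger opening in m; "gripper_force": force on a finger pad.
Only numpy, scipy, OpenCV 4.12 (cv2) and the standard library are available. Lean on these libraries where they do the work, as an engineer would, in place of code of your own. Each camera call takes 0.05 s, during which the arm holds its last target. There are 200 camera calls.

## Working session

There is one attempt and no reset: what is moved stays moved. The work goes in short steps, Python scripts to look and compute and a shell command to move; the robot and the scene stay as the last step left them, time stands still between calls to the robot, and variables do not carry over. Pictures are saved under pics/ and viewed, at most 14 in all, crops included, and the job is handed in when it is done.

```bash
mkdir -p pics
cat > h.py <<'E'
import numpy as np, cv2
from rig import readout, capture, manip, find_in
from scipy.spatial.transform import Rotation as R
def K(p):
    f=p["img"].shape[0]/2/np.tan(np.radians(p["vfov"])/2)
    return np.array([[f,0,p["cx"]],[0,f,p["cy"]],[0,0,1.]])
def ray(p,xy):
    Rm=cv2.Rodrigues(np.array(p["rvec"],float))[0]; t=np.array(p["tvec"],float)
    d=Rm.T@np.linalg.inv(K(p))@np.array([xy[0],xy[1],1.]); return -Rm.T@t,d
def at_z(p,xy,z):
    c,d=ray(p,xy); return c+d*(z-c[2])/d[2]
def proj(p,X):
    return cv2.projectPoints(np.array(X,float).reshape(-1,1,3),np.array(p["rvec"],float),np.array(p["tvec"],float),K(p),None)[0].reshape(-1,2)
def save(p,n,crop=None,s=1):
    im=p["img"][:,:,::-1]
    if crop: im=im[crop[1]:crop[3],crop[0]:crop[2]]
    cv2.imwrite(f"pics/{n}.png",cv2.resize(im,None,fx=s,fy=s,interpolation=cv2.INTER_CUBIC))
def tri(ps,xys):
    A=np.zeros((3,3));b=np.zeros(3)
    for p,xy in zip(ps,xys):
        c,d=ray(p,xy);d/=np.linalg.norm(d);M=np.eye(3)-np.outer(d,d);A+=M;b+=M@c
    return np.linalg.solve(A,b)
E
python3 - <<'E'
from h import *
np.set_printoptions(precision=3,suppress=True)
T=capture("top");S=capture("scene")
for n,p in(("top0",T),("scene0",S)):
    save(p,n,s=1.5); print(n,p["vfov"],p["cx"],p["cy"],"cam",ray(p,(0,0))[0], list(p.keys()))
zs=dict(tray_mid=.015,brick_mid=.015,jar_mid=.031,tall_mid=.055,short_mid=.039,scanner=.08,tipbox=.03,timer=.018,beaker=.04,mouse=.02)
for k,z in zs.items():
    a=find_in(k,T);b=find_in(k,S)
    for q,p in((a,T),(b,S)):
        for d in q[:2]: print(k,np.round(d["xy"],1),round(d["p"],2),at_z(p,d["xy"],z))
    if a and b: print("   tri",tri([T,S],[a[0]["xy"],b[0]["xy"]]))
print(readout.observe())
E
```

```text
top0 53.89648578404249 255.35415881482453 187.27819223817383 cam [0.288 0.004 1.28 ] ['img', 'vfov', 'cx', 'cy', 'rvec', 'tvec', 'shot']
scene0 45.150869356038406 259.7282486283984 187.69367839404146 cam [ 1.109 -0.871  1.053] ['img', 'vfov', 'cx', 'cy', 'rvec', 'tvec', 'shot']
tray_mid [263.8 177.2] 0.68 [ 0.584 -0.02   0.015]
tray_mid [262.4 204. ] 0.85 [ 0.568 -0.018  0.015]
   tri [ 0.577 -0.023  0.026]
brick_mid [191.  219.9] 0.56 [0.432 0.222 0.015]
brick_mid [224.5 130.7] 0.48 [0.75  0.121 0.015]
brick_mid [269.1 145.5] 0.61 [0.428 0.242 0.015]
   tri [0.434 0.223 0.028]
jar_mid [345.8 184.1] 0.79 [ 0.562 -0.297  0.031]
jar_mid [199.6 261.1] 0.93 [ 0.552 -0.309  0.031]
   tri [ 0.557 -0.303  0.029]
tall_mid [176.9 178.5] 0.66 [0.564 0.27  0.055]
tall_mid [122.1 248.7] 0.22 [0.33  0.431 0.055]
short_mid [321.8 224.4] 0.47 [ 0.423 -0.213  0.039]
short_mid [222.6 130.7] 0.26 [0.741 0.126 0.039]
short_mid [303.4 149.5] 0.58 [0.555 0.263 0.039]
short_mid [184.6 218.7] 0.52 [ 0.422 -0.216  0.039]
   tri [ 0.545 -0.094  0.289]
scanner [390.7 149.4] 0.65 [ 0.672 -0.438  0.08 ]
scanner
[... 382 characters left out ...]
.91 [0.345 0.418 0.04 ]
   tri [0.333 0.452 0.018]
mouse [293.  137.6] 0.78 [ 0.727 -0.12   0.02 ]
mouse [380.3 257.4] 0.28 [ 0.32  -0.406  0.02 ]
mouse [292.7 251.9] 0.55 [ 0.745 -0.132  0.02 ]
   tri [ 0.736 -0.12  -0.   ]
{'time_s': 1.1, 'joints': array([ 1.084,  0.217,  1.613,  0.   ,  1.311, -0.112]), 'qvel': array([-0.   , -0.001, -0.001,  0.   , -0.001,  0.002]), 'joint_efforts': array([ -0.   , -39.689, -30.426,  -0.   ,   0.001,  -0.   ]), 'position': array([0.229, 0.582, 0.256]), 'tool_rot': array([ 0.186,  0.982,  0.   , -0.   ]), 'contact_force': array([-0.605, -0.006, -0.273]), 'torque': array([-0.033,  0.032,  0.02 ]), 'gripper_force': 0.0, 'gripper_width': 0.08512233700683779}
```

View pics/top0.png

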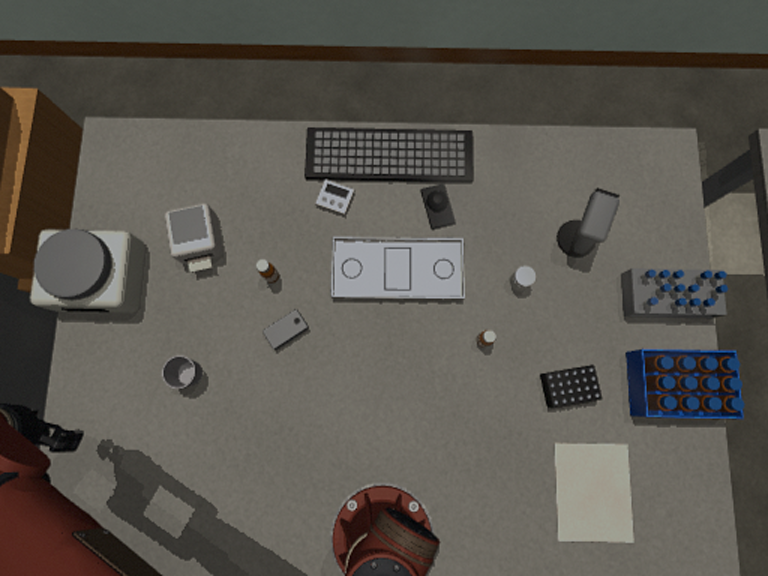

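View pics/scene0.png

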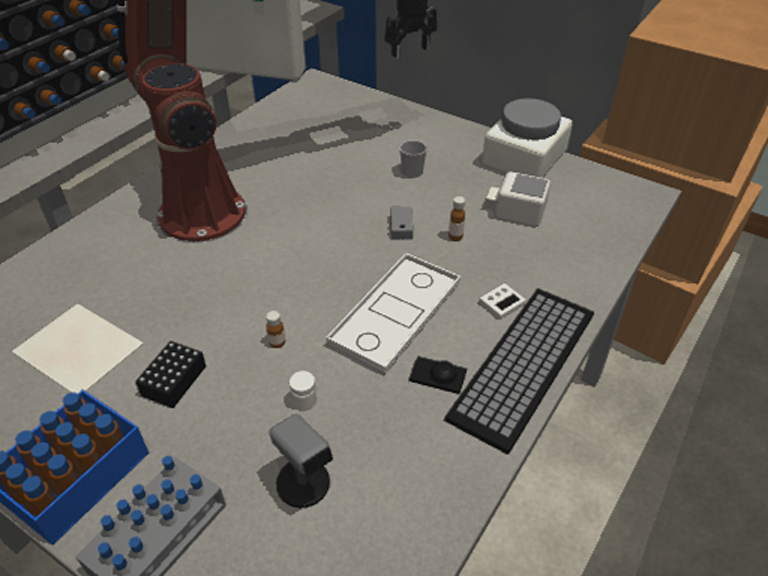

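The top view shows the tray at about (398,268) of the 1.5x picture, the brick at (286,329), the tall bottle at (267,270), the short bottle at (487,340) and the jar at (524,280). The scanner is on the right (y<0), so the tall bottle goes on the y=-105 ring. The scene view agrees. Next I'll measure more closely.

Run:
```python
from h import *
np.set_printoptions(precision=4,suppress=True)
T=capture("top");S=capture("scene")
# tray print: dark closed outlines on the white floor
for n,p in(("T",T),("S",S)):
    c=proj(p,[[.58,-.02,.015]])[0]; s=6
    x0,y0=int(c[0]-60),int(c[1]-60)
    g=cv2.cvtColor(p["img"][y0:y0+120,x0:x0+120],cv2.COLOR_RGB2GRAY); g=cv2.resize(g,None,fx=s,fy=s,interpolation=cv2.INTER_CUBIC)
    m=cv2.adaptiveThreshold(g,255,cv2.ADAPTIVE_THRESH_MEAN_C,cv2.THRESH_BINARY_INV,61,12)
    cs,_=cv2.findContours(m,cv2.RETR_LIST,cv2.CHAIN_APPROX_NONE)
    for k in cs:
        if len(k)<60 or cv2.contourArea(k)<4000 or cv2.contourArea(k)>60000: continue
        q=(k.reshape(-1,2)+.5)/s-.5+[x0,y0]
        W=np.array([at_z(p,u,.015)[:2] for u in q],np.float32)*1000
        r=cv2.minAreaRect(W); print(n,"c",np.round(r[0],1),"size",np.round(r[1],1),"ang",round(r[2],1))
def crop(p,X,h=22,s=13):
    c=proj(p,[X])[0]; x,y=int(c[0]),int(c[1]); im=p["img"][y-h:y+h,x-h:x+h,::-1]
    im=cv2.convertScaleAbs(im,alpha=1.8)
    im=cv2.resize(im,(264,264),interpolation=cv2.INTER_CUBIC); print("crop origin",x-h,y-h,"scale 6"); return im
L=[[.432,.223,.03],[.564,.265,.055],[.423,-.214,.039],[.557,-.303,.031]]
cv2.imwrite("pics/m1.png",np.vstack([np.hstack([crop(p,X) for X in L[:3]]) for p in(T,S)]))
np.savez("s.npz",T=T["img"],S=S["img"])
```

```text
T c [ 580.8 -128.3] size [49.9 50.1] ang 46.1
T c [577.8  82. ] size [49.6 49.7] ang 45.9
T c [578.1 -23. ] size [94.5 54.2] ang 1.1
T c [578.3 -22.8] size [103.  64.] ang 0.6
T c [645.6 -22.3] size [ 30.4 294.3] ang 5.0
T c [519.1   5.1] size [338.2 135.2] ang 65.6
T c [ 729.1 -114.3] size [104.3  60. ] ang 15.9
T c [793.3  -0.5] size [ 15.7 397.9] ang 1.2
S c [ 736.5 -123. ] size [81.3 43.5] ang 15.3
S c [816.  -89.9] size [ 44.1 111.6] ang 1.4
S c [ 734.9 -120.1] size [101.1  71.1] ang 15.8
S c [ 578.4 -127.6] size [49.8 51.1] ang 19.7
S c [576.5 -22.5] size [94.4 54.1] ang 1.0
S c [576.2 -22.4] size [105.1  67.6] ang 0.8
S c [577.1 -26.5] size [150.9 319.4] ang 0.7
S c [575.6  82.8] size [50.3 48.8] ang 33.7
S c [567.5 -11.2] size [297.8 132.5] ang 89.8
crop origin 168 197 scale 6
crop origin 156 156 scale 6
crop origin 300 202 scale 6
crop origin 245 123 scale 6
crop origin 284 124 scale 6
crop origin 163 196 scale 6
```

View pics/m1.png

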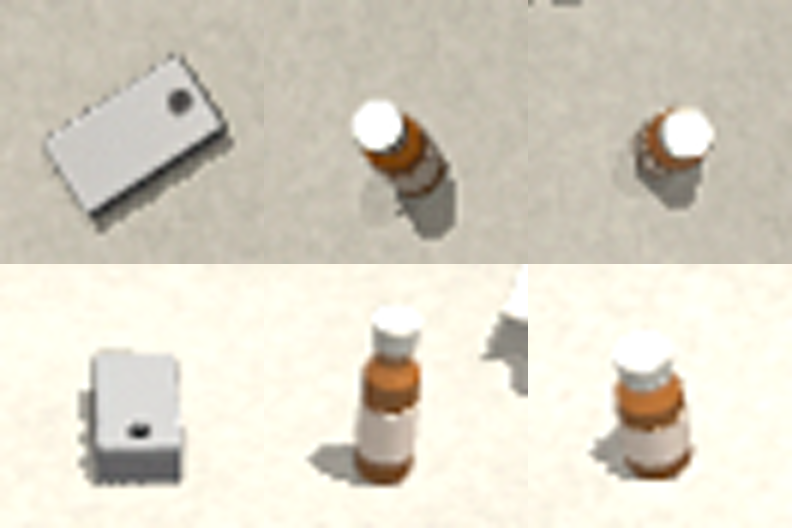

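The top row of the crop shows the brick's top face with corners near (175,57), (222,125), (92,210) and (47,145), and the caps at (378,125) and (688,133). The bottom row shows the same three in the scene view. The printed rectangle gives the tray at (577, -23) mm with about 0.8° of yaw, and both cameras agree.

Run:
```python
from h import *
np.set_printoptions(precision=4,suppress=True)
T=capture("top");S=capture("scene")
px=lambda o,u:np.array(o)+(np.array(u)+.5)/6-.5
q=[px((168,197),u) for u in((175,57),(222,125),(92,210),(47,145))]
W=np.array([at_z(T,u,.03)[:2] for u in q]);print("brick top",W,"c",W.mean(0),cv2.minAreaRect((W*1000).astype(np.float32)))
v=W[0]+W[1]-W[2]-W[3];print("long axis ang",np.degrees(np.arctan2(v[1],v[0])), np.linalg.norm(W[0]-W[1]),np.linalg.norm(W[1]-W[2]))
# scene top face corners of the brick
q=[px((245,123),u) for u in((95,87),(178,90),(182,184),(95,184))]
W=np.array([at_z(S,u,.03)[:2] for u in q]);print("brick scene",W.mean(0))
for n,z,a,b in(("tall",.11,px((156,156),(114,125)),px((284,124),(134,54))),("short",.078,px((300,202),(160,133)),px((163,196),(115,88)))):
    print(n,at_z(T,a,z),at_z(S,b,z),tri([T,S],[a,b]))
# white lids/caps by threshold
for n,X in(("jar",[.557,-.303,.062]),("tall",[.564,.265,.11]),("short",[.423,-.214,.078])):
    for c,p in(("T",T),("S",S)):
        u=proj(p,[X])[0].astype(int);h=12
        g=cv2.cvtColor(p["img"][u[1]-h:u[1]+h,u[0]-h:u[0]+h],cv2.COLOR_RGB2GRAY)
        th,m=cv2.threshold(g,0,255,cv2.THRESH_BINARY+cv2.THRESH_OTSU)
        k,l,st,ce=cv2.connectedComponentsWithStats(m);i=1+np.argmax(st[1:,4]) 
        xy=ce[i]+u-h; print(n,c,th,st[i],xy,at_z(p,xy,X[2]))
```

```text
brick top [[0.4769 0.2029]
 [0.4394 0.1749]
 [0.391  0.2442]
 [0.4263 0.2712]] c [0.4334 0.2233] ((432.84783935546875, 223.05706787109375), (46.79875946044922, 85.08293151855469), 36.53097152709961)
long axis ang -54.273716109253634 0.04679901026885641 0.08444972930014061
brick scene [0.4324 0.2241]
tall [0.5587 0.2655 0.11  ] [0.5566 0.2678 0.11  ] [0.5581 0.265  0.1124]
short [ 0.4211 -0.2201  0.078 ] [ 0.4204 -0.2203  0.078 ] [ 0.4208 -0.2203  0.0783]
jar T 125.0 [  7   6  13  14 143] [349.972  183.4615] [ 0.5576 -0.3037  0.062 ]
jar S 167.0 [  4   6  17  14 175] [200.9657 253.3543] [ 0.5562 -0.3039  0.062 ]
tall T 77.0 [  0   0  24  24 491] [172.4358 172.1181] [0.5726 0.2733 0.11  ]
tall S 108.0 [  0   0  24  24 495] [306.7899 131.2505] [0.5555 0.276  0.11  ]
short T 87.0 [  0   0  24  24 474] [323.7658 221.1519] [ 0.4292 -0.2123  0.078 ]
short S 113.0 [  0   0  24  24 491] [182.4786 207.0468] [ 0.4138 -0.2093  0.078 ]
```

```bash
cat >> h.py <<'E'
def plan(*ts):
    """ts: (x,y,grasp-point z,psi deg of closing line); prints rows relative to the present pose"""
    o=readout.observe(); r=R.from_quat(o["tool_rot"]); P=np.array(o["position"])
    y=r.as_matrix()[:,1]; print("t",round(o["time_s"],1),"P",P.round(4),"psi",round(np.degrees(np.arctan2(y[1],y[0])),2),"tilt",np.degrees(np.arccos(-r.as_matrix()[2,2])).round(2),"w",round(o["gripper_width"],4),"F",np.round(o["contact_force"],1),o["gripper_force"],"q",np.round(o["joints"],2))
    for x,yy,z,psi in ts:
        d=r.as_matrix().T@(np.array([x,yy,z+.006])-P); a=np.radians(psi)
        M=np.array([[-np.sin(a),np.cos(a),0],[np.cos(a),np.sin(a),0],[0,0,-1]]).T
        v=(r.inv()*R.from_matrix(M)).as_rotvec(); print("d",d.round(4),"a",v.round(4))
E
python3 -c "
from h import *
plan((.433,.2235,.25,35.8),(.433,.2235,.08,35.8),(.433,.2235,.024,35.8))"
```

```text
t 1.3 P [0.2288 0.5816 0.2563] psi 68.53 tilt 0.0 w 0.0854 F [-0.1  0.1  0. ] 0.0 q [ 1.08  0.22  1.61 -0.    1.31 -0.11]
d [-3.211e-01 -2.585e-01  3.000e-04] a [-1.000e-04  0.000e+00  5.712e-01]
d [-0.3211 -0.2585  0.1703] a [-1.000e-04  0.000e+00  5.712e-01]
d [-0.3211 -0.2585  0.2263] a [-1.000e-04  0.000e+00  5.712e-01]
```

```bash
python3 -m inch '[{"dx":-0.1,"dy":-0.08,"az":0.2},{"dx":-0.1,"dy":-0.08,"az":0.2},{"dx":-0.321,"dy":-0.2585,"az":0.5712},{"dx":-0.321,"dy":-0.2585,"az":0.5712},{"dx":-0.321,"dy":-0.2585,"az":0.5712},{"dx":-0.321,"dy":-0.2585,"az":0.5712},{"dx":-0.321,"dy":-0.2585,"az":0.5712},{"dx":-0.321,"dy":-0.2585,"az":0.5712},{"dx":-0.321,"dy":-0.2585,"az":0.5712},{"dx":-0.321,"dy":-0.2585,"dz":0.05,"az":0.5712},{"dx":-0.321,"dy":-0.2585,"dz":0.1,"az":0.5712},{"dx":-0.321,"dy":-0.2585,"dz":0.13,"az":0.5712},{"dx":-0.321,"dy":-0.2585,"dz":0.15,"az":0.5712},{"dx":-0.321,"dy":-0.2585,"dz":0.15,"az":0.5712},{"dx":-0.321,"dy":-0.2585,"dz":0.15,"az":0.5712},{"dx":-0.321,"dy":-0.2585,"dz":0.15,"az":0.5712}]' 30
python3 -c "
from h import *
plan((.433,.2235,.024,35.8))
T=capture('top');S=capture('scene')
c=[ (lambda u:p['img'][u[1]-32:u[1]+32,u[0]-32:u[0]+32,::-1])(proj(p,[[.433,.2235,.05]])[0].astype(int)) for p in (T,S)]
cv2.imwrite('pics/b1.png',cv2.resize(cv2.convertScaleAbs(np.hstack(c),alpha=1.6),(768,384),interpolation=cv2.INTER_CUBIC))"
```

```text
t 1.3 P [0.2288 0.5816 0.2563] psi 68.53 tilt 0.0 w 0.0854 F [-0.1  0.1  0. ] 0.0 q [ 1.08  0.22  1.61 -0.    1.31 -0.11]
d [-0.3211 -0.2585  0.2263] a [-1.000e-04  0.000e+00  5.712e-01]schema error: expected keys dx, dy, dz, ax, ay, az, jaw
```

View pics/b1.png

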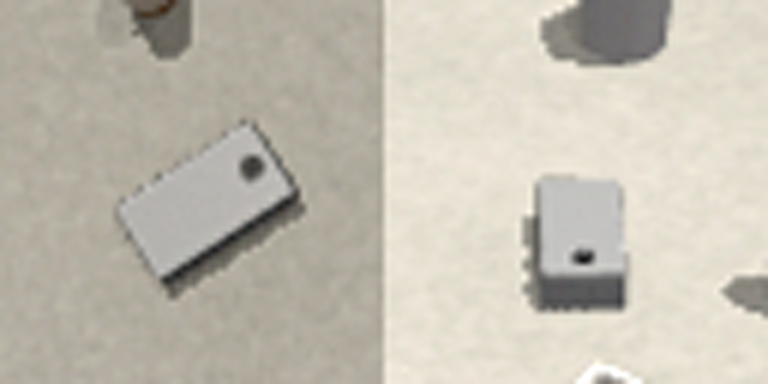

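The move was refused because every row must carry all seven keys. The arm has not moved, and the picture shows the brick still free at its old place. I'll resend it with full rows.

```bash
python3 -m inch '[{"dx":-0.02,"dy":-0.016,"dz":0,"ax":0,"ay":0,"az":0.05,"jaw":0},{"dx":-0.321,"dy":-0.2585,"dz":0,"ax":0,"ay":0,"az":0.571,"jaw":0},{"dx":-0.321,"dy":-0.2585,"dz":0,"ax":0,"ay":0,"az":0.571,"jaw":0},{"dx":-0.321,"dy":-0.2585,"dz":0,"ax":0,"ay":0,"az":0.571,"jaw":0},{"dx":-0.321,"dy":-0.2585,"dz":0,"ax":0,"ay":0,"az":0.571,"jaw":0},{"dx":-0.321,"dy":-0.2585,"dz":0,"ax":0,"ay":0,"az":0.571,"jaw":0},{"dx":-0.321,"dy":-0.2585,"dz":0,"ax":0,"ay":0,"az":0.571,"jaw":0},{"dx":-0.321,"dy":-0.2585,"dz":0,"ax":0,"ay":0,"az":0.571,"jaw":0},{"dx":-0.321,"dy":-0.2585,"dz":0,"ax":0,"ay":0,"az":0.571,"jaw":0},{"dx":-0.321,"dy":-0.2585,"dz":0,"ax":0,"ay":0,"az":0.571,"jaw":0},{"dx":-0.321,"dy":-0.2585,"dz":0.05,"ax":0,"ay":0,"az":0.571,"jaw":0},{"dx":-0.321,"dy":-0.2585,"dz":0.1,"ax":0,"ay":0,"az":0.571,"jaw":0},{"dx":-0.321,"dy":-0.2585,"dz":0.14,"ax":0,"ay":0,"az":0.571,"jaw":0},{"dx":-0.321,"dy":-0.2585,"dz":0.15,"ax":0,"ay":0,"az":0.571,"jaw":0},{"dx":-0.321,"dy":-0.2585,"dz":0.15,"ax":0,"ay":0,"az":0.571,"jaw":0},{"dx":-0.321,"dy":-0.2585,"dz":0.15,"ax":0,"ay":0,"az":0.571,"jaw":0}]' 30
python3 -c "
from h import *
plan((.433,.2235,.024,35.8))"
```

```text
time_s: 3.0
position: [0.4344, 0.2246, 0.1083]
tool_rot: [0.455, 0.89, 0.001, 0.001]
contact_force: [0.7, 0.6, -0.1]
gripper_width: 0.0854
gripper_force: 0.0
t 3.0 P [0.4344 0.2246 0.1083] psi 35.84 tilt 0.2 w 0.0854 F [ 0.7  0.6 -0.1] 0.0 q [ 0.33  0.11  2.04  0.    0.98 -0.29]
d [ 0.     -0.002   0.0783] a [0.0034 0.0009 0.0007]
```

```bash
python3 -m inch '[{"dx":0,"dy":0,"dz":0.04,"ax":0,"ay":0,"az":0,"jaw":0},{"dx":0,"dy":0,"dz":0.065,"ax":0,"ay":0,"az":0,"jaw":0},{"dx":0,"dy":0,"dz":0.076,"ax":0,"ay":0,"az":0,"jaw":0},{"dx":0,"dy":0,"dz":0.076,"ax":0,"ay":0,"az":0,"jaw":0},{"dx":0,"dy":0,"dz":0.076,"ax":0,"ay":0,"az":0,"jaw":0.3},{"dx":0,"dy":0,"dz":0.076,"ax":0,"ay":0,"az":0,"jaw":1},{"dx":0,"dy":0,"dz":0.076,"ax":0,"ay":0,"az":0,"jaw":1},{"dx":0,"dy":0,"dz":0.076,"ax":0,"ay":0,"az":0,"jaw":1},{"dx":0,"dy":0,"dz":0.076,"ax":0,"ay":0,"az":0,"jaw":1},{"dx":0,"dy":0,"dz":0.076,"ax":0,"ay":0,"az":0,"jaw":1},{"dx":0,"dy":0,"dz":0.076,"ax":0,"ay":0,"az":0,"jaw":1},{"dx":0,"dy":0,"dz":0.076,"ax":0,"ay":0,"az":0,"jaw":1}]' 30
python3 -c "
from h import *
plan()"
```

```text
time_s: 4.2
position: [0.4347, 0.2242, 0.0322]
tool_rot: [0.455, 0.89, 0.001, 0.001]
contact_force: [-0.6, 1.0, 6.3]
gripper_width: 0.0495
gripper_force: 32.6
t 4.2 P [0.4347 0.2242 0.0322] psi 35.81 tilt 0.21 w 0.0495 F [-0.6  1.   6.3] 32.60779559612274 q [ 0.33  0.25  2.06  0.    0.82 -0.29]
```

```bash
python3 -m inch '[{"dx":0,"dy":0,"dz":-0.01,"ax":0,"ay":0,"az":0,"jaw":1},{"dx":0,"dy":0,"dz":-0.03,"ax":0,"ay":0,"az":0,"jaw":1},{"dx":0,"dy":0,"dz":-0.06,"ax":0,"ay":0,"az":0,"jaw":1},{"dx":0,"dy":0,"dz":-0.09,"ax":0,"ay":0,"az":0,"jaw":1},{"dx":0,"dy":0,"dz":-0.11,"ax":0,"ay":0,"az":0,"jaw":1},{"dx":0,"dy":0,"dz":-0.12,"ax":0,"ay":0,"az":0,"jaw":1},{"dx":0,"dy":0,"dz":-0.12,"ax":0,"ay":0,"az":0,"jaw":1},{"dx":0,"dy":0,"dz":-0.12,"ax":0,"ay":0,"az":0,"jaw":1}]' 40
python3 -c "
from h import *
plan((.5773,-.0227,.15,90.8))"
```

```text
time_s: 5.0
position: [0.4321, 0.2233, 0.1495]
tool_rot: [0.455, 0.89, -0.001, -0.001]
contact_force: [0.2, 0.1, -1.4]
gripper_width: 0.0493
gripper_force: 43.3
t 5.0 P [0.4321 0.2233 0.1495] psi 35.81 tilt 0.09 w 0.0493 F [ 0.2  0.1 -1.4] 43.27295422554016 q [ 0.33  0.05  2.02 -0.    1.08 -0.29]
d [-0.2844 -0.0261 -0.0066] a [-0.0012 -0.0012 -0.9598]
```

```bash
python3 -m inch '[{"dx":-0.015,"dy":-0.001,"dz":0,"ax":0,"ay":0,"az":-0.05,"jaw":1},{"dx":-0.04,"dy":-0.003,"dz":0,"ax":0,"ay":0,"az":-0.14,"jaw":1},{"dx":-0.075,"dy":-0.006,"dz":0,"ax":0,"ay":0,"az":-0.25,"jaw":1},{"dx":-0.11,"dy":-0.009,"dz":0,"ax":0,"ay":0,"az":-0.37,"jaw":1},{"dx":-0.145,"dy":-0.012,"dz":0,"ax":0,"ay":0,"az":-0.49,"jaw":1},{"dx":-0.18,"dy":-0.016,"dz":0,"ax":0,"ay":0,"az":-0.61,"jaw":1},{"dx":-0.215,"dy":-0.02,"dz":0,"ax":0,"ay":0,"az":-0.73,"jaw":1},{"dx":-0.245,"dy":-0.022,"dz":0,"ax":0,"ay":0,"az":-0.83,"jaw":1},{"dx":-0.27,"dy":-0.025,"dz":0,"ax":0,"ay":0,"az":-0.91,"jaw":1},{"dx":-0.284,"dy":-0.026,"dz":0,"ax":0,"ay":0,"az":-0.96,"jaw":1},{"dx":-0.284,"dy":-0.026,"dz":0,"ax":0,"ay":0,"az":-0.96,"jaw":1},{"dx":-0.284,"dy":-0.026,"dz":0,"ax":0,"ay":0,"az":-0.96,"jaw":1},{"dx":-0.284,"dy":-0.026,"dz":0.04,"ax":0,"ay":0,"az":-0.96,"jaw":1},{"dx":-0.284,"dy":-0.026,"dz":0.07,"ax":0,"ay":0,"az":-0.96,"jaw":1},{"dx":-0.284,"dy":-0.026,"dz":0.08,"ax":0,"ay":0,"az":-0.96,"jaw":1},{"dx":-0.284,"dy":-0.026,"dz":0.08,"ax":0,"ay":0,"az":-0.96,"jaw":1},{"dx":-0.284,"dy":-0.026,"dz":0.08,"ax":0,"ay":0,"az":-0.96,"jaw":1},{"dx":-0.284,"dy":-0.026,"dz":0.08,"ax":0,"ay":0,"az":-0.96,"jaw":1}]' 40
python3 -c "
from h import *
plan((.5773,-.0227,.0412,90.8))
T=capture('top');S=capture('scene')
c=[ (lambda u:p['img'][u[1]-32:u[1]+32,u[0]-32:u[0]+32,::-1])(proj(p,[[.577,-.0235,.03]])[0].astype(int)) for p in (T,S)]
cv2.imwrite('pics/b2.png',cv2.resize(cv2.convertScaleAbs(np.hstack(c),alpha=1.4),(768,384),interpolation=cv2.INTER_CUBIC))"
```

```text
time_s: 6.8
position: [0.5796, -0.0219, 0.0724]
tool_rot: [-0.007, 1.0, -0.0, 0.002]
contact_force: [0.1, 0.9, -0.2]
gripper_width: 0.0492
gripper_force: 43.2
t 6.8 P [ 0.5796 -0.0219  0.0724] psi 90.83 tilt 0.22 w 0.0492 F [ 0.1  0.9 -0.2] 43.18117797374725 q [-0.16  0.34  1.84  0.    0.96 -1.74]
d [ 0.0024 -0.0007  0.0252] a [-0.0006  0.0038  0.0005]
```

View pics/b2.png

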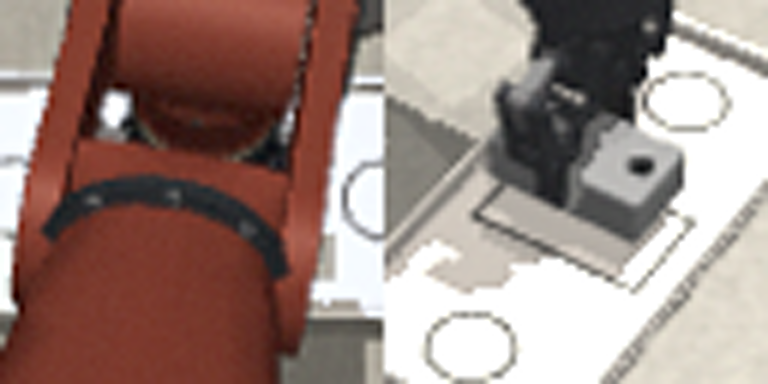

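The left view shows only the arm. The right view shows the brick held square above the printed rectangle, slightly towards the back because it is still raised. I'll lower it gently.

```bash
python3 -m inch '[{"dx":0.001,"dy":0,"dz":0.01,"ax":0,"ay":0.003,"az":0,"jaw":1},{"dx":0.002,"dy":0,"dz":0.017,"ax":0,"ay":0.003,"az":0,"jaw":1},{"dx":0.002,"dy":0,"dz":0.021,"ax":0,"ay":0.003,"az":0,"jaw":1},{"dx":0.002,"dy":0,"dz":0.023,"ax":0,"ay":0.003,"az":0,"jaw":1},{"dx":0.002,"dy":0,"dz":0.023,"ax":0,"ay":0.003,"az":0,"jaw":1},{"dx":0.002,"dy":0,"dz":0.023,"ax":0,"ay":0.003,"az":0,"jaw":1},{"dx":0.002,"dy":0,"dz":0.023,"ax":0,"ay":0.003,"az":0,"jaw":1}]' 40
python3 -c "
from h import *
plan((.5773,-.0227,.0412,90.8))
S=capture('scene')
u=proj(S,[[.577,-.0235,.03]])[0].astype(int)
im=cv2.resize(cv2.convertScaleAbs(S['img'][u[1]-30:u[1]+30,u[0]-30:u[0]+30,::-1],alpha=1.2),(600,600),interpolation=cv2.INTER_CUBIC)
P=readout.observe()['position'];a=np.radians(.8)
for sx,sy in((1,1),(1,-1),(-1,-1)):
    X=np.array([[P[0]+sx*.045*np.cos(a)-sy*.025*np.sin(a),P[1]+sx*.045*np.sin(a)+sy*.025*np.cos(a),P[2]-.0022]])
    q=((proj(S,X)[0]-u+30)*10).astype(int); cv2.circle(im,tuple(map(int,q)),5,(0,0,255),1)
cv2.imwrite('pics/b3.png',im)"
```

```text
time_s: 7.6
position: [0.5757, -0.022, 0.0474]
tool_rot: [-0.007, 1.0, -0.0, -0.002]
contact_force: [-2.9, -0.5, 4.5]
gripper_width: 0.0493
gripper_force: 43.8
t 7.6 P [ 0.5757 -0.022   0.0474] psi 90.82 tilt 0.23 w 0.0493 F [-2.9 -0.5  4.5] 43.802504539489746 q [-0.16  0.38  1.85 -0.    0.92 -1.74]
d [-0.0016 -0.0007  0.0002] a [ 0.     -0.0039  0.0004]
```

View pics/b3.png

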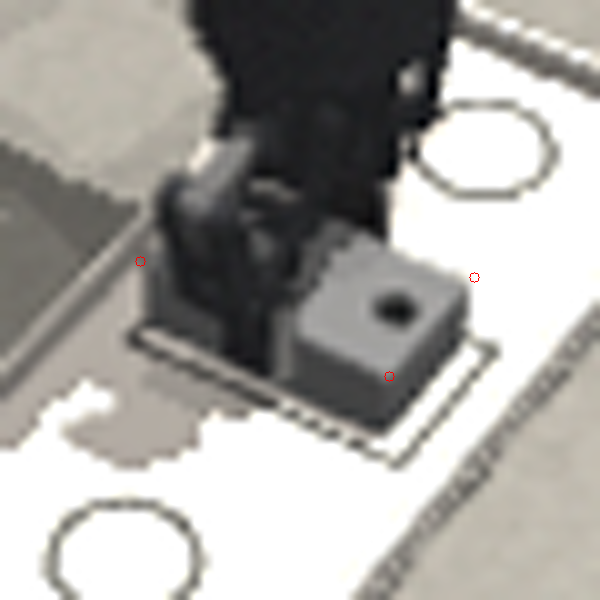

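The brick has touched down (4.5 N) inside the rectangle's outline. The rectangle's corners are near (498,350), (398,465) and (130,335), and the brick's near-top corner is near (385,377). I'll put numbers on the offset.

Run:
```python
from h import *
np.set_printoptions(precision=4,suppress=True)
S=capture("scene");T=capture("top")
u=proj(S,[[.577,-.0235,.03]])[0].astype(int)
f=lambda q:np.array(q)/10-.45+u-30
for n,q,z in(("rect +x+y",(498,350),.015),("rect +x-y",(398,465),.015),("rect -x-y",(130,335),.015),("brick top +x-y",(385,378),.044),("brick top +x+y",(470,285),.044),("bot +x-y",(380,435),.017),("bot +x+y",(460,335),.017)): print(n,at_z(S,f(q),z))
for n,p in(("S",S),("T",T)):
  for X in([.5787,-.1277,.015],[.5758,.0823,.015]):
    c=proj(p,[X])[0]; x0,y0=(c-14).astype(int)
    g=cv2.resize(cv2.cvtColor(p["img"][y0:y0+28,x0:x0+28],cv2.COLOR_RGB2GRAY),None,fx=6,fy=6,interpolation=cv2.INTER_CUBIC)
    m=cv2.adaptiveThreshold(g,255,cv2.ADAPTIVE_THRESH_MEAN_C,cv2.THRESH_BINARY_INV,61,12)
    for k in cv2.findContours(m,cv2.RETR_LIST,cv2.CHAIN_APPROX_NONE)[0]:
        W=np.array([at_z(p,q,.015)[:2] for q in (k.reshape(-1,2)+.5)/6-.5+[x0,y0]],np.float32)*1000
        r=cv2.minAreaRect(W)
        if 36<min(r[1]) and max(r[1])<56: print(n,np.round(r[0],1),np.round(r[1],1))
```

```text
rect +x+y [0.6261 0.0076 0.015 ]
rect +x-y [ 0.626  -0.0508  0.015 ]
rect -x-y [ 0.5269 -0.0507  0.015 ]
brick top +x-y [ 0.6173 -0.0458  0.044 ]
brick top +x+y [0.618 0.002 0.044]
bot +x-y [ 0.6157 -0.0449  0.017 ]
bot +x+y [0.6138 0.0049 0.017 ]
S [ 578.5 -128.4] [38.3 38.2]
S [ 578.5 -127.8] [49.6 50.6]
S [573.5  82.2] [40.3 37.8]
T [ 580.2 -128.1] [37.6 39.1]
T [ 580.5 -128.6] [49.1 49.4]
```

```bash
python3 -m inch '[{"dx":0,"dy":0,"dz":-0.004,"ax":0,"ay":-0.002,"az":0,"jaw":1},{"dx":0,"dy":0,"dz":-0.007,"ax":0,"ay":-0.003,"az":0,"jaw":1},{"dx":-0.003,"dy":0,"dz":-0.007,"ax":0,"ay":-0.003,"az":0,"jaw":1},{"dx":-0.0035,"dy":0,"dz":-0.007,"ax":0,"ay":-0.003,"az":0,"jaw":1},{"dx":-0.0035,"dy":0,"dz":-0.007,"ax":0,"ay":-0.003,"az":0,"jaw":1},{"dx":-0.0035,"dy":0,"dz":-0.007,"ax":0,"ay":-0.003,"az":0,"jaw":1},{"dx":-0.0035,"dy":0,"dz":-0.007,"ax":0,"ay":-0.003,"az":0,"jaw":1}]' 40
python3 -c "
from h import *
plan((.5787,-.022,.0412,90.8))"
```

```text
time_s: 8.45
position: [0.5793, -0.0219, 0.054]
tool_rot: [-0.007, 1.0, 0.0, -0.0]
contact_force: [0.0, 0.1, -1.2]
gripper_width: 0.0492
gripper_force: 43.2
t 8.4 P [ 0.5793 -0.0219  0.054 ] psi 90.81 tilt 0.02 w 0.0492 F [ 0.   0.1 -1.2] 43.21770966053009 q [-0.16  0.37  1.84 -0.    0.93 -1.74]
d [ 0.0006 -0.0001  0.0068] a [ 0.0001 -0.0004  0.0002]
```

```bash
python3 -m inch '[{"dx":0.0005,"dy":0,"dz":0.002,"ax":0,"ay":0,"az":0,"jaw":1},{"dx":0.0005,"dy":0,"dz":0.004,"ax":0,"ay":0,"az":0,"jaw":1},{"dx":0.0005,"dy":0,"dz":0.005,"ax":0,"ay":0,"az":0,"jaw":1},{"dx":0.0005,"dy":0,"dz":0.006,"ax":0,"ay":0,"az":0,"jaw":1},{"dx":0.0005,"dy":0,"dz":0.0065,"ax":0,"ay":0,"az":0,"jaw":1},{"dx":0.0005,"dy":0,"dz":0.0065,"ax":0,"ay":0,"az":0,"jaw":1},{"dx":0.0005,"dy":0,"dz":0.0065,"ax":0,"ay":0,"az":0,"jaw":1}]' 40
python3 -c "
from h import *
plan((.5787,-.022,.0412,90.8))"
```

```text
time_s: 9.15
position: [0.579, -0.022, 0.0478]
tool_rot: [-0.007, 1.0, -0.0, 0.0]
contact_force: [-0.6, 0.1, -1.5]
gripper_width: 0.0495
gripper_force: 43.2
t 9.2 P [ 0.579  -0.022   0.0478] psi 90.81 tilt 0.01 w 0.0495 F [-0.6  0.1 -1.5] 43.217355608940125 q [-0.16  0.38  1.84 -0.    0.92 -1.74]
d [ 0.0003 -0.      0.0006] a [-0.      0.0001  0.0002]
```

```bash
python3 -m inch '[{"dx":0,"dy":0,"dz":0.0005,"ax":0,"ay":0,"az":0,"jaw":1},{"dx":0,"dy":0,"dz":0.0008,"ax":0,"ay":0,"az":0,"jaw":1},{"dx":0,"dy":0,"dz":0.0008,"ax":0,"ay":0,"az":0,"jaw":1},{"dx":0,"dy":0,"dz":0.0008,"ax":0,"ay":0,"az":0,"jaw":0.38},{"dx":0,"dy":0,"dz":0.0008,"ax":0,"ay":0,"az":0,"jaw":0.34},{"dx":0,"dy":0,"dz":0.0008,"ax":0,"ay":0,"az":0,"jaw":0.28},{"dx":0,"dy":0,"dz":0.0008,"ax":0,"ay":0,"az":0,"jaw":0.2},{"dx":0,"dy":0,"dz":0.0008,"ax":0,"ay":0,"az":0,"jaw":0.2},{"dx":0,"dy":0,"dz":-0.01,"ax":0,"ay":0,"az":0,"jaw":0.2},{"dx":0,"dy":0,"dz":-0.04,"ax":0,"ay":0,"az":0,"jaw":0.1},{"dx":0,"dy":0,"dz":-0.08,"ax":0,"ay":0,"az":0,"jaw":0},{"dx":0,"dy":0,"dz":-0.12,"ax":0,"ay":0,"az":0,"jaw":0},{"dx":0,"dy":0,"dz":-0.15,"ax":0,"ay":0,"az":0,"jaw":0},{"dx":0,"dy":0,"dz":-0.15,"ax":0,"ay":0,"az":0,"jaw":0},{"dx":0,"dy":0,"dz":-0.15,"ax":0,"ay":0,"az":0,"jaw":0},{"dx":0,"dy":0,"dz":-0.15,"ax":0,"ay":0,"az":0,"jaw":0}]' 40
python3 -c "
from h import *
plan((.5565,-.304,.19,90.8),(.5565,-.304,.038,90.8))"
```

```text
time_s: 10.75
position: [0.5779, -0.0218, 0.1966]
tool_rot: [-0.007, 1.0, 0.0, -0.001]
contact_force: [-0.8, 0.5, 0.1]
gripper_width: 0.0852
gripper_force: 0.0
t 10.8 P [ 0.5779 -0.0218  0.1966] psi 90.82 tilt 0.14 w 0.0852 F [-0.8  0.5  0.1] 0.0 q [-0.16  0.18  1.78  0.    1.19 -1.74]
d [ 0.0254 -0.2819  0.0006] a [ 0.0004 -0.0024  0.0003]
d [ 0.025  -0.282   0.1526] a [ 0.0004 -0.0024  0.0003]
```

```bash
python3 -m inch '[{"dx":0.002,"dy":-0.02,"dz":0,"ax":0,"ay":0,"az":0,"jaw":0},{"dx":0.005,"dy":-0.06,"dz":0,"ax":0,"ay":0,"az":0,"jaw":0},{"dx":0.01,"dy":-0.105,"dz":0,"ax":0,"ay":0,"az":0,"jaw":0},{"dx":0.015,"dy":-0.15,"dz":0,"ax":0,"ay":0,"az":0,"jaw":0},{"dx":0.02,"dy":-0.195,"dz":0,"ax":0,"ay":0,"az":0,"jaw":0},{"dx":0.023,"dy":-0.24,"dz":0,"ax":0,"ay":0,"az":0,"jaw":0},{"dx":0.025,"dy":-0.27,"dz":0,"ax":0,"ay":0,"az":0,"jaw":0},{"dx":0.025,"dy":-0.282,"dz":0,"ax":0,"ay":0,"az":0,"jaw":0},{"dx":0.025,"dy":-0.282,"dz":0,"ax":0,"ay":0,"az":0,"jaw":0},{"dx":0.025,"dy":-0.282,"dz":0.03,"ax":0,"ay":0,"az":0,"jaw":0},{"dx":0.025,"dy":-0.282,"dz":0.06,"ax":0,"ay":0,"az":0,"jaw":0},{"dx":0.025,"dy":-0.282,"dz":0.07,"ax":0,"ay":0,"az":0,"jaw":0},{"dx":0.025,"dy":-0.282,"dz":0.07,"ax":0,"ay":0,"az":0,"jaw":0},{"dx":0.025,"dy":-0.282,"dz":0.07,"ax":0,"ay":0,"az":0,"jaw":0}]' 40
python3 - <<'E'
from h import *
plan((.5565,-.304,.038,90.8))
T=capture('top');S=capture('scene')
c=[ (lambda u:cv2.resize(p['img'][u[1]-20:u[1]+20,u[0]-20:u[0]+20,::-1],(400,400),interpolation=cv2.INTER_CUBIC))(proj(p,[[.577,-.0235,.03]])[0].astype(int)) for p in (T,S)]
d=[ (lambda u:cv2.resize(p['img'][u[1]-24:u[1]+24,u[0]-24:u[0]+24,::-1],(200,200),interpolation=cv2.INTER_CUBIC))(proj(p,[[.557,-.304,.05]])[0].astype(int)) for p in (T,S)]
print([proj(p,[[.577,-.0235,.03]])[0].astype(int)-20 for p in (T,S)])
im=np.hstack(c); e=np.zeros((200,800,3),np.uint8); e[:,:400]=np.hstack(d)
cv2.imwrite('pics/b4.png',cv2.convertScaleAbs(np.vstack([im,e]),alpha=1.3))
E
```

```text
time_s: 12.15
position: [0.5586, -0.3035, 0.1284]
tool_rot: [-0.008, 1.0, -0.0, 0.0]
contact_force: [-0.2, -0.1, 0.7]
gripper_width: 0.0852
gripper_force: 0.0
t 12.2 P [ 0.5586 -0.3035  0.1284] psi 90.89 tilt 0.03 w 0.0852 F [-0.2 -0.1  0.7] 0.0 q [-0.61  0.37  1.68  0.    1.09 -2.19]
d [ 0.0022 -0.0005  0.0844] a [-0.0001  0.0005  0.0015]
[array([244, 158]), array([243, 182])]
```

View pics/b4.png

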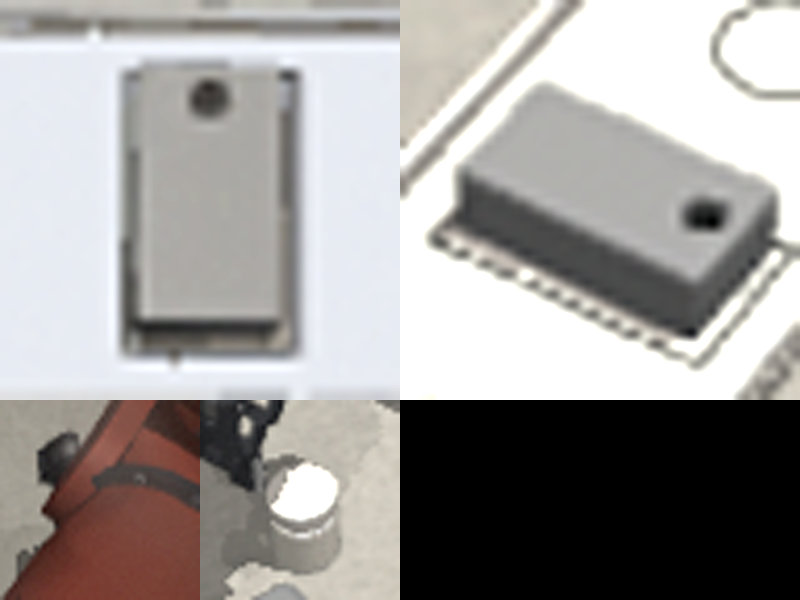

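The brick stands in the rectangle, with the line visible around it, sitting maybe 2 mm towards +y and -x. The jar lid shows at (305,490) between the open fingers. I'll put numbers on the brick, then grasp the jar.

```bash
python3 -m inch '[{"dx":0.001,"dy":0,"dz":0.03,"ax":0,"ay":0,"az":0,"jaw":0},{"dx":0.001,"dy":0,"dz":0.06,"ax":0,"ay":0,"az":0,"jaw":0},{"dx":0.001,"dy":0,"dz":0.075,"ax":0,"ay":0,"az":0,"jaw":0},{"dx":0.001,"dy":0,"dz":0.082,"ax":0,"ay":0,"az":0,"jaw":0},{"dx":0.001,"dy":0,"dz":0.082,"ax":0,"ay":0,"az":0,"jaw":0},{"dx":0.001,"dy":0,"dz":0.082,"ax":0,"ay":0,"az":0,"jaw":0.3},{"dx":0.001,"dy":0,"dz":0.082,"ax":0,"ay":0,"az":0,"jaw":1},{"dx":0.001,"dy":0,"dz":0.082,"ax":0,"ay":0,"az":0,"jaw":1},{"dx":0.001,"dy":0,"dz":0.082,"ax":0,"ay":0,"az":0,"jaw":1},{"dx":0.001,"dy":0,"dz":0.082,"ax":0,"ay":0,"az":0,"jaw":1},{"dx":0.001,"dy":0,"dz":0.082,"ax":0,"ay":0,"az":0,"jaw":1},{"dx":0.001,"dy":0,"dz":0.082,"ax":0,"ay":0,"az":0,"jaw":1}]' 30
python3 - <<'E'
from h import *
np.set_printoptions(precision=4,suppress=True)
plan()
T=capture('top');S=capture('scene')
for p,o,top,rect in((T,(244,158),((138,64),(278,64),(138,322),(278,322)),((125,70),(298,70),(125,355),(298,355))),(S,(243,182),((145,83),(380,190),(292,282),(58,170)),((300,367),(30,237)))):
    for n,Q,z in(("top",top,.045),("rect",rect,.015)):
        W=np.array([at_z(p,np.array(q)/10-.45+o,z)[:2] for q in Q]); print(n,W.mean(0), W.ptp(0) if hasattr(W,'ptp') else np.ptp(W,0), W if len(Q)==2 else '')
E
```

```text
time_s: 13.45
position: [0.5581, -0.305, 0.0475]
tool_rot: [-0.007, 1.0, -0.001, 0.001]
contact_force: [-1.3, 0.5, 6.2]
gripper_width: 0.0455
gripper_force: 31.2
t 13.4 P [ 0.5581 -0.305   0.0475] psi 90.81 tilt 0.16 w 0.0455 F [-1.3  0.5  6.2] 31.172457234933972 q [-0.61  0.48  1.7   0.    0.96 -2.2 ]
top [ 0.5786 -0.0213] [0.0899 0.0483] 
rect [ 0.5788 -0.0232] [0.1016 0.0609] 
top [ 0.5785 -0.023 ] [0.0871 0.0479] 
rect [ 0.5772 -0.0513] [0.0995 0.0002] [[ 0.6269 -0.0511]
 [ 0.5274 -0.0514]]
```

```bash
python3 -m inch '[{"dx":0,"dy":0,"dz":-0.01,"ax":0,"ay":0,"az":0,"jaw":1},{"dx":0,"dy":0,"dz":-0.03,"ax":0,"ay":0,"az":0,"jaw":1},{"dx":0,"dy":0,"dz":-0.06,"ax":0,"ay":0,"az":0,"jaw":1},{"dx":0,"dy":0,"dz":-0.09,"ax":0,"ay":0,"az":0,"jaw":1},{"dx":0,"dy":0,"dz":-0.11,"ax":0,"ay":0,"az":0,"jaw":1},{"dx":0,"dy":0,"dz":-0.12,"ax":0,"ay":0,"az":0,"jaw":1},{"dx":0,"dy":0,"dz":-0.12,"ax":0,"ay":0,"az":0,"jaw":1},{"dx":0,"dy":0,"dz":-0.12,"ax":0,"ay":0,"az":0,"jaw":1},{"dx":0,"dy":0,"dz":-0.12,"ax":0,"ay":0,"az":0,"jaw":1}]' 35
python3 -c "
from h import *
plan((.5795,-.0222,.16,90.8))"
```

```text
time_s: 14.45
position: [0.5558, -0.3035, 0.1636]
tool_rot: [-0.007, 1.0, 0.001, -0.002]
contact_force: [0.4, 0.5, -0.8]
gripper_width: 0.0453
gripper_force: 35.9
t 14.4 P [ 0.5558 -0.3035  0.1636] psi 90.81 tilt 0.22 w 0.0453 F [ 0.4  0.5 -0.8] 35.947108464315534 q [-0.61  0.33  1.66 -0.    1.16 -2.2 ]
d [-0.0277  0.2809 -0.0019] a [ 0.0023 -0.0032  0.0002]
```

```bash
python3 -m inch '[{"dx":-0.001,"dy":0.012,"dz":0,"ax":0,"ay":0,"az":0,"jaw":1},{"dx":-0.003,"dy":0.035,"dz":0,"ax":0,"ay":0,"az":0,"jaw":1},{"dx":-0.006,"dy":0.065,"dz":0,"ax":0,"ay":0,"az":0,"jaw":1},{"dx":-0.01,"dy":0.1,"dz":0,"ax":0,"ay":0,"az":0,"jaw":1},{"dx":-0.013,"dy":0.14,"dz":0,"ax":0,"ay":0,"az":0,"jaw":1},{"dx":-0.017,"dy":0.18,"dz":0,"ax":0,"ay":0,"az":0,"jaw":1},{"dx":-0.021,"dy":0.22,"dz":0,"ax":0,"ay":0,"az":0,"jaw":1},{"dx":-0.024,"dy":0.25,"dz":0,"ax":0,"ay":0,"az":0,"jaw":1},{"dx":-0.026,"dy":0.27,"dz":0,"ax":0,"ay":0,"az":0,"jaw":1},{"dx":-0.027,"dy":0.281,"dz":0,"ax":0,"ay":0,"az":0,"jaw":1},{"dx":-0.027,"dy":0.281,"dz":0,"ax":0,"ay":0,"az":0,"jaw":1},{"dx":-0.027,"dy":0.281,"dz":0.02,"ax":0,"ay":0,"az":0,"jaw":1},{"dx":-0.027,"dy":0.281,"dz":0.04,"ax":0,"ay":0,"az":0,"jaw":1},{"dx":-0.027,"dy":0.281,"dz":0.055,"ax":0,"ay":0,"az":0,"jaw":1},{"dx":-0.027,"dy":0.281,"dz":0.06,"ax":0,"ay":0,"az":0,"jaw":1},{"dx":-0.027,"dy":0.281,"dz":0.06,"ax":0,"ay":0,"az":0,"jaw":1},{"dx":-0.027,"dy":0.281,"dz":0.06,"ax":0,"ay":0,"az":0,"jaw":1},{"dx":-0.027,"dy":0.281,"dz":0.06,"ax":0,"ay":0,"az":0,"jaw":1}]' 35
python3 - <<'E'
from h import *
plan((.5795,-.0222,.0865,90.8))
S=capture('scene');T=capture('top')
u=proj(S,[[.577,-.0235,.06]])[0].astype(int)
cv2.imwrite('pics/j1.png',cv2.resize(cv2.convertScaleAbs(S['img'][u[1]-30:u[1]+30,u[0]-30:u[0]+30,::-1],alpha=1.2),(600,600),interpolation=cv2.INTER_CUBIC)); print(u-30)
E
```

```text
time_s: 16.25
position: [0.581, -0.0233, 0.107]
tool_rot: [-0.007, 1.0, -0.0, 0.001]
contact_force: [-0.1, 1.6, -1.1]
gripper_width: 0.0453
gripper_force: 36.0
t 16.2 P [ 0.581  -0.0233  0.107 ] psi 90.8 tilt 0.13 w 0.0453 F [-0.1  1.6 -1.1] 36.02712655439973 q [-0.16  0.3   1.82 -0.    1.02 -1.75]
d [0.0015 0.0011 0.0145] a [-0.0005  0.0022  0.    ]
[233 165]
```

View pics/j1.png

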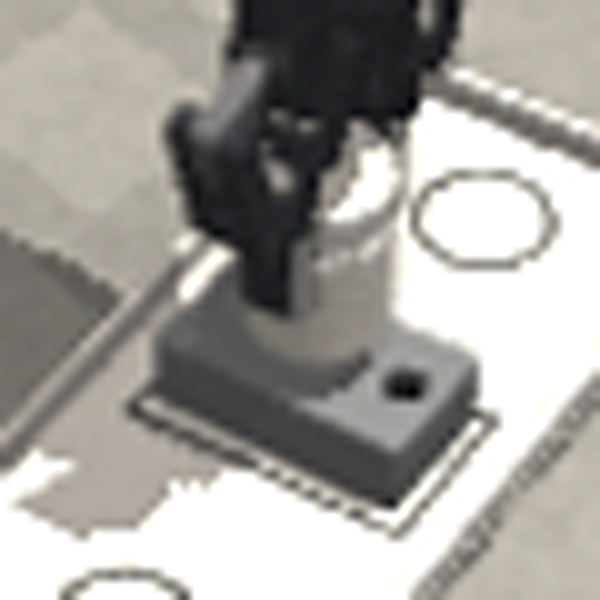

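The jar hangs upright above the middle of the brick, with its foot at about (315,355). I'll lower it in small steps.

```bash
python3 -m inch '[{"dx":0.001,"dy":0.0005,"dz":0.004,"ax":0,"ay":0,"az":0,"jaw":1},{"dx":0.001,"dy":0.0005,"dz":0.008,"ax":0,"ay":0,"az":0,"jaw":1},{"dx":0.001,"dy":0.0005,"dz":0.01,"ax":0,"ay":0,"az":0,"jaw":1},{"dx":0.001,"dy":0.0005,"dz":0.012,"ax":0,"ay":0,"az":0,"jaw":1},{"dx":0.001,"dy":0.0005,"dz":0.012,"ax":0,"ay":0,"az":0,"jaw":1},{"dx":0.001,"dy":0.0005,"dz":0.012,"ax":0,"ay":0,"az":0,"jaw":1},{"dx":0.001,"dy":0.0005,"dz":0.012,"ax":0,"ay":0,"az":0,"jaw":1}]' 35
python3 -c "
from h import *
plan((.5795,-.0222,.0865,90.8))"
```

```text
time_s: 17.05
position: [0.5791, -0.0225, 0.0939]
tool_rot: [-0.007, 1.0, -0.0, 0.0]
contact_force: [-0.2, -0.3, -0.3]
gripper_width: 0.0451
gripper_force: 36.0
t 17.1 P [ 0.5791 -0.0225  0.0939] psi 90.81 tilt 0.02 w 0.0451 F [-0.2 -0.3 -0.3] 36.02763157803565 q [-0.16  0.31  1.83 -0.    1.   -1.74]
d [-0.0004  0.0003  0.0014] a [-0.0001  0.0003  0.0003]
```

Next I'll lower the last 1.5 mm, stop, then open slowly.

```bash
python3 -m inch '[{"dx":0,"dy":0,"dz":0.0007,"ax":0,"ay":0,"az":0,"jaw":1},{"dx":0,"dy":0,"dz":0.0014,"ax":0,"ay":0,"az":0,"jaw":1},{"dx":0,"dy":0,"dz":0.0014,"ax":0,"ay":0,"az":0,"jaw":1},{"dx":0,"dy":0,"dz":0.0014,"ax":0,"ay":0,"az":0,"jaw":1}]' 35
python3 -c "
from h import *
plan()"
```

```text
time_s: 17.45
position: [0.5791, -0.0225, 0.0925]
tool_rot: [-0.007, 1.0, -0.0, 0.0]
contact_force: [-0.0, -1.2, -0.5]
gripper_width: 0.0451
gripper_force: 36.1
t 17.4 P [ 0.5791 -0.0225  0.0925] psi 90.81 tilt 0.02 w 0.0451 F [-0.  -1.2 -0.5] 36.087931520305574 q [-0.16  0.31  1.83 -0.    1.   -1.74]
```

```bash
python3 -m inch '[{"dx":0,"dy":0,"dz":0.0006,"ax":0,"ay":0,"az":0,"jaw":1},{"dx":0,"dy":0,"dz":0.0006,"ax":0,"ay":0,"az":0,"jaw":1},{"dx":0,"dy":0,"dz":0.0006,"ax":0,"ay":0,"az":0,"jaw":0.44},{"dx":0,"dy":0,"dz":0.0006,"ax":0,"ay":0,"az":0,"jaw":0.4},{"dx":0,"dy":0,"dz":0.0006,"ax":0,"ay":0,"az":0,"jaw":0.34},{"dx":0,"dy":0,"dz":0.0006,"ax":0,"ay":0,"az":0,"jaw":0.25},{"dx":0,"dy":0,"dz":0.0006,"ax":0,"ay":0,"az":0,"jaw":0.15},{"dx":0,"dy":0,"dz":0.0006,"ax":0,"ay":0,"az":0,"jaw":0.1},{"dx":0,"dy":0,"dz":-0.01,"ax":0,"ay":0,"az":0,"jaw":0.1},{"dx":0,"dy":0,"dz":-0.04,"ax":0,"ay":0,"az":0,"jaw":0.05},{"dx":0,"dy":0,"dz":-0.08,"ax":0,"ay":0,"az":0,"jaw":0},{"dx":0,"dy":0,"dz":-0.11,"ax":0,"ay":0,"az":0,"jaw":0},{"dx":0,"dy":0,"dz":-0.13,"ax":0,"ay":0,"az":0,"jaw":0},{"dx":0,"dy":0,"dz":-0.13,"ax":0,"ay":0,"az":0,"jaw":0},{"dx":0,"dy":0,"dz":-0.13,"ax":0,"ay":0,"az":0,"jaw":0}]' 35
python3 -c "
from h import *
plan((.5575,.266,.21,0.8),(.5575,.266,.066,0.8))"
```

```text
time_s: 18.95
position: [0.579, -0.0224, 0.2228]
tool_rot: [-0.007, 1.0, -0.0, 0.001]
contact_force: [-0.1, 0.1, 0.2]
gripper_width: 0.0853
gripper_force: 0.0
t 18.9 P [ 0.579  -0.0224  0.2228] psi 90.81 tilt 0.06 w 0.0853 F [-0.1  0.1  0.2] 0.0 q [-0.16  0.15  1.75  0.    1.23 -1.74]
d [0.0175 0.2887 0.0067] a [7.000e-04 1.000e-03 1.571e+00]
d [0.0176 0.2887 0.1507] a [7.000e-04 1.000e-03 1.571e+00]
```

```bash
python3 -m inch '[{"dx":0.002,"dy":0.02,"dz":0,"ax":0,"ay":0,"az":0.1,"jaw":0},{"dx":0.004,"dy":0.05,"dz":0,"ax":0,"ay":0,"az":0.24,"jaw":0},{"dx":0.006,"dy":0.08,"dz":0,"ax":0,"ay":0,"az":0.38,"jaw":0},{"dx":0.008,"dy":0.11,"dz":0,"ax":0,"ay":0,"az":0.52,"jaw":0},{"dx":0.01,"dy":0.14,"dz":0,"ax":0,"ay":0,"az":0.66,"jaw":0},{"dx":0.012,"dy":0.17,"dz":0,"ax":0,"ay":0,"az":0.8,"jaw":0},{"dx":0.014,"dy":0.2,"dz":0,"ax":0,"ay":0,"az":0.94,"jaw":0},{"dx":0.015,"dy":0.23,"dz":0,"ax":0,"ay":0,"az":1.08,"jaw":0},{"dx":0.016,"dy":0.255,"dz":0,"ax":0,"ay":0,"az":1.22,"jaw":0},{"dx":0.017,"dy":0.275,"dz":0,"ax":0,"ay":0,"az":1.36,"jaw":0},{"dx":0.0175,"dy":0.2885,"dz":0,"ax":0,"ay":0,"az":1.5,"jaw":0},{"dx":0.0175,"dy":0.2885,"dz":0,"ax":0,"ay":0,"az":1.571,"jaw":0},{"dx":0.0175,"dy":0.2885,"dz":0,"ax":0,"ay":0,"az":1.571,"jaw":0},{"dx":0.0175,"dy":0.2885,"dz":0.03,"ax":0,"ay":0,"az":1.571,"jaw":0},{"dx":0.0175,"dy":0.2885,"dz":0.05,"ax":0,"ay":0,"az":1.571,"jaw":0},{"dx":0.0175,"dy":0.2885,"dz":0.055,"ax":0,"ay":0,"az":1.571,"jaw":0},{"dx":0.0175,"dy":0.2885,"dz":0.055,"ax":0,"ay":0,"az":1.571,"jaw":0},{"dx":0.0175,"dy":0.2885,"dz":0.055,"ax":0,"ay":0,"az":1.571,"jaw":0}]' 35
python3 - <<'E'
from h import *
plan((.5575,.266,.066,0.8))
S=capture('scene');T=capture('top')
def cr(p,X,h):
    u=proj(p,[X])[0].astype(int); print(u-h); return cv2.resize(p['img'][u[1]-h:u[1]+h,u[0]-h:u[0]+h,::-1],(390,390),interpolation=cv2.INTER_CUBIC)
cv2.imwrite('pics/j2.png',cv2.convertScaleAbs(np.hstack([cr(S,[.577,-.023,.05],39),cr(S,[.5575,.266,.08],39)]),alpha=1.2)); cv2.imwrite('pics/j2t.png',cr(T,[.577,-.023,.05],26))
# jar lid in the top and scene views
for p in(T,S):
    u=proj(p,[[.578,-.0222,.107]])[0].astype(int);g=cv2.cvtColor(p["img"][u[1]-13:u[1]+13,u[0]-13:u[0]+13],cv2.COLOR_RGB2HSV)
    print(u)
E
```

```text
time_s: 20.75
position: [0.5579, 0.2657, 0.1679]
tool_rot: [0.702, 0.712, 0.0, 0.0]
contact_force: [0.5, 0.3, -0.1]
gripper_width: 0.0854
gripper_force: 0.0
t 20.8 P [0.5579 0.2657 0.1679] psi 0.81 tilt 0.05 w 0.0854 F [ 0.5  0.3 -0.1] 0.0 q [ 0.33  0.29  1.7  -0.    1.15  0.32]
d [ 0.0003 -0.0004  0.0959] a [ 0.0008 -0.0002  0.0002]
[224 159]
[266 100]
[238 150]
[265 172]
[264 184]
```

View pics/j2.png

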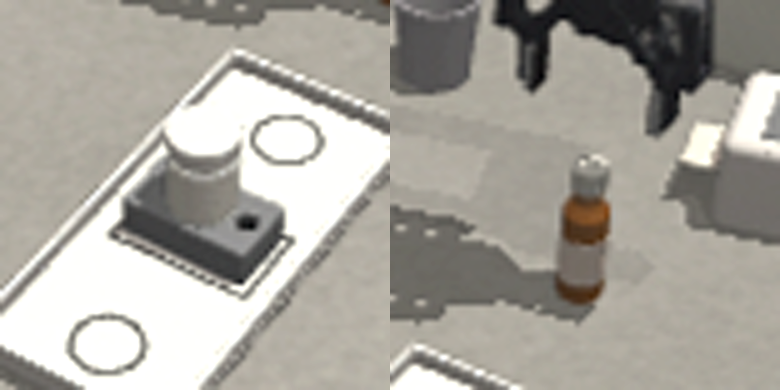

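View pics/j2t.png

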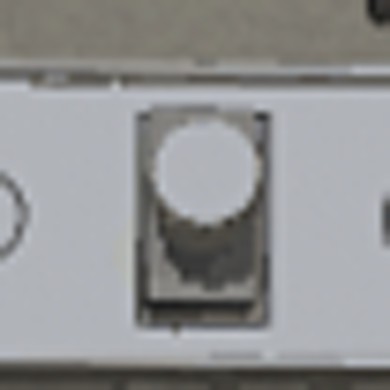

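The jar stands upright on the brick, with its lid at (207,172) in the top crop, and the tray looks unmoved. The open gripper is above the tall bottle, whose cap is at (592,165). I'll go down and grasp.

```bash
python3 -c "
from h import *
T=capture('top');print(at_z(T,np.array([207,172])/7.5-.45+[238,150],.107))"
python3 -m inch '[{"dx":0,"dy":0,"dz":0.03,"ax":0,"ay":0,"az":0,"jaw":0},{"dx":0,"dy":0,"dz":0.06,"ax":0,"ay":0,"az":0,"jaw":0},{"dx":0,"dy":0,"dz":0.085,"ax":0,"ay":0,"az":0,"jaw":0},{"dx":0,"dy":0,"dz":0.095,"ax":0,"ay":0,"az":0,"jaw":0},{"dx":0,"dy":0,"dz":0.095,"ax":0,"ay":0,"az":0,"jaw":0},{"dx":0,"dy":0,"dz":0.095,"ax":0,"ay":0,"az":0,"jaw":0.3},{"dx":0,"dy":0,"dz":0.095,"ax":0,"ay":0,"az":0,"jaw":0.5},{"dx":0,"dy":0,"dz":0.095,"ax":0,"ay":0,"az":0,"jaw":1},{"dx":0,"dy":0,"dz":0.095,"ax":0,"ay":0,"az":0,"jaw":1},{"dx":0,"dy":0,"dz":0.095,"ax":0,"ay":0,"az":0,"jaw":1},{"dx":0,"dy":0,"dz":0.095,"ax":0,"ay":0,"az":0,"jaw":1},{"dx":0,"dy":0,"dz":0.095,"ax":0,"ay":0,"az":0,"jaw":1}]' 30
python3 -c "
from h import *
plan()"
```

```text
[ 0.57808622 -0.02235544  0.107     ]
time_s: 22.1
position: [0.5586, 0.2662, 0.074]
tool_rot: [0.702, 0.712, 0.001, 0.001]
contact_force: [0.2, 0.0, 6.1]
gripper_width: 0.0326
gripper_force: 30.2
t 22.1 P [0.5586 0.2662 0.074 ] psi 0.8 tilt 0.15 w 0.0326 F [0.2 0.  6.1] 30.16949448734522 q [ 0.33  0.41  1.74 -0.    0.99  0.32]
```

```bash
python3 -m inch '[{"dx":0,"dy":0,"dz":-0.01,"ax":0,"ay":0,"az":0,"jaw":1},{"dx":0,"dy":0,"dz":-0.03,"ax":0,"ay":0,"az":0,"jaw":1},{"dx":0,"dy":0,"dz":-0.06,"ax":0,"ay":0,"az":0,"jaw":1},{"dx":0,"dy":0,"dz":-0.09,"ax":0,"ay":0,"az":0,"jaw":1},{"dx":0,"dy":0,"dz":-0.12,"ax":0,"ay":0,"az":0,"jaw":1},{"dx":0,"dy":0,"dz":-0.14,"ax":0,"ay":0,"az":0,"jaw":1},{"dx":0,"dy":0,"dz":-0.15,"ax":0,"ay":0,"az":0,"jaw":1},{"dx":0,"dy":0,"dz":-0.15,"ax":0,"ay":0,"az":0,"jaw":1},{"dx":0,"dy":0,"dz":-0.15,"ax":0,"ay":0,"az":0,"jaw":1},{"dx":0,"dy":0,"dz":-0.15,"ax":0,"ay":0,"az":0,"jaw":1}]' 35
python3 -c "
from h import *
plan((.5795,-.128,.217,0.8))"
```

```text
time_s: 23.1
position: [0.5561, 0.2653, 0.2201]
tool_rot: [0.702, 0.712, -0.002, -0.001]
contact_force: [-0.3, -0.3, -0.8]
gripper_width: 0.0329
gripper_force: 35.0
t 23.1 P [0.5561 0.2653 0.2201] psi 0.8 tilt 0.23 w 0.0329 F [-0.3 -0.3 -0.8] 34.963467763736844 q [0.33 0.23 1.66 0.   1.25 0.32]
d [-0.3936  0.0179 -0.0025] a [-0.0039  0.0013  0.    ]
```

```bash
python3 -m inch '[{"dx":-0.012,"dy":0.001,"dz":0,"ax":0,"ay":0,"az":0,"jaw":1},{"dx":-0.035,"dy":0.002,"dz":0,"ax":0,"ay":0,"az":0,"jaw":1},{"dx":-0.065,"dy":0.003,"dz":0,"ax":0,"ay":0,"az":0,"jaw":1},{"dx":-0.1,"dy":0.004,"dz":0,"ax":0,"ay":0,"az":0,"jaw":1},{"dx":-0.14,"dy":0.006,"dz":0,"ax":0,"ay":0,"az":0,"jaw":1},{"dx":-0.18,"dy":0.008,"dz":0,"ax":0,"ay":0,"az":0,"jaw":1},{"dx":-0.22,"dy":0.009,"dz":0,"ax":0,"ay":0,"az":0,"jaw":1},{"dx":-0.26,"dy":0.011,"dz":0,"ax":0,"ay":0,"az":0,"jaw":1},{"dx":-0.3,"dy":0.013,"dz":0,"ax":0,"ay":0,"az":0,"jaw":1},{"dx":-0.335,"dy":0.014,"dz":0,"ax":0,"ay":0,"az":0,"jaw":1},{"dx":-0.365,"dy":0.015,"dz":0,"ax":0,"ay":0,"az":0,"jaw":1},{"dx":-0.385,"dy":0.016,"dz":0,"ax":0,"ay":0,"az":0,"jaw":1},{"dx":-0.394,"dy":0.017,"dz":0,"ax":0,"ay":0,"az":0,"jaw":1},{"dx":-0.394,"dy":0.017,"dz":0,"ax":0,"ay":0,"az":0,"jaw":1},{"dx":-0.394,"dy":0.017,"dz":0.03,"ax":0,"ay":0,"az":0,"jaw":1},{"dx":-0.394,"dy":0.017,"dz":0.06,"ax":0,"ay":0,"az":0,"jaw":1},{"dx":-0.394,"dy":0.017,"dz":0.09,"ax":0,"ay":0,"az":0,"jaw":1},{"dx":-0.394,"dy":0.017,"dz":0.1,"ax":0,"ay":0,"az":0,"jaw":1},{"dx":-0.394,"dy":0.017,"dz":0.1,"ax":0,"ay":0,"az":0,"jaw":1},{"dx":-0.394,"dy":0.017,"dz":0.1,"ax":0,"ay":0,"az":0,"jaw":1}]' 35
python3 - <<'E'
from h import *
plan((.5795,-.128,.083,0.8))
S=capture('scene')
u=proj(S,[[.577,-.09,.07]])[0].astype(int)
cv2.imwrite('pics/t1.png',cv2.resize(cv2.convertScaleAbs(S['img'][u[1]-40:u[1]+40,u[0]-40:u[0]+40,::-1],alpha=1.1),(600,600),interpolation=cv2.INTER_CUBIC)); print(u-40)
E
```

```text
time_s: 25.1
position: [0.5808, -0.1276, 0.1235]
tool_rot: [0.702, 0.712, 0.0, 0.001]
contact_force: [-0.1, -0.2, -0.9]
gripper_width: 0.033
gripper_force: 35.1
t 25.1 P [ 0.5808 -0.1276  0.1235] psi 0.85 tilt 0.09 w 0.033 F [-0.1 -0.2 -0.9] 35.075560226105154 q [-0.33  0.3   1.78  0.    1.06 -0.35]
d [-0.0003 -0.0013  0.0345] a [0.0015 0.0004 0.0009]
[211 166]
```

View pics/t1.png

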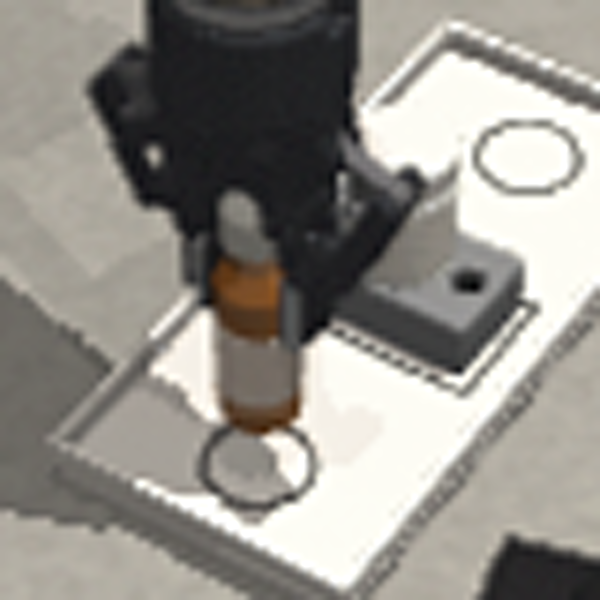

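The tall bottle hangs upright above the ring at (258,465), and the jar and brick are in place. I'll lower it.

```bash
python3 -m inch '[{"dx":0,"dy":-0.0005,"dz":0.008,"ax":0,"ay":0,"az":0,"jaw":1},{"dx":0,"dy":-0.001,"dz":0.016,"ax":0,"ay":0,"az":0,"jaw":1},{"dx":0,"dy":-0.001,"dz":0.023,"ax":0,"ay":0,"az":0,"jaw":1},{"dx":0,"dy":-0.001,"dz":0.028,"ax":0,"ay":0,"az":0,"jaw":1},{"dx":0,"dy":-0.001,"dz":0.031,"ax":0,"ay":0,"az":0,"jaw":1},{"dx":0,"dy":-0.001,"dz":0.032,"ax":0,"ay":0,"az":0,"jaw":1},{"dx":0,"dy":-0.001,"dz":0.032,"ax":0,"ay":0,"az":0,"jaw":1},{"dx":0,"dy":-0.001,"dz":0.032,"ax":0,"ay":0,"az":0,"jaw":1},{"dx":0,"dy":-0.001,"dz":0.032,"ax":0,"ay":0,"az":0,"jaw":1}]' 35
python3 -c "
from h import *
plan((.5795,-.128,.083,0.8))"
```

```text
time_s: 26.05
position: [0.5792, -0.1281, 0.0908]
tool_rot: [0.702, 0.712, 0.0, 0.0]
contact_force: [0.5, -0.2, -1.2]
gripper_width: 0.0328
gripper_force: 35.1
t 26.1 P [ 0.5792 -0.1281  0.0908] psi 0.8 tilt 0.05 w 0.0328 F [ 0.5 -0.2 -1.2] 35.08096085395664 q [-0.34  0.34  1.8  -0.    1.   -0.35]
d [0.0001 0.0003 0.0018] a [0.0007 0.0003 0.    ]
```

```bash
python3 -m inch '[{"dx":0,"dy":0,"dz":0.0008,"ax":0,"ay":0,"az":0,"jaw":1},{"dx":0,"dy":0,"dz":0.0016,"ax":0,"ay":0,"az":0,"jaw":1},{"dx":0,"dy":0,"dz":0.002,"ax":0,"ay":0,"az":0,"jaw":1},{"dx":0,"dy":0,"dz":0.002,"ax":0,"ay":0,"az":0,"jaw":1},{"dx":0,"dy":0,"dz":0.002,"ax":0,"ay":0,"az":0,"jaw":1}]' 35
python3 -c "
from h import *
plan((.5795,-.128,.083,0.8))"
```

```text
time_s: 26.55
position: [0.5791, -0.1281, 0.0889]
tool_rot: [0.702, 0.712, 0.0, 0.0]
contact_force: [-1.2, -0.8, 1.4]
gripper_width: 0.0324
gripper_force: 35.4
t 26.6 P [ 0.5791 -0.1281  0.0889] psi 0.81 tilt 0.03 w 0.0324 F [-1.2 -0.8  1.4] 35.389975598081946 q [-0.34  0.34  1.8  -0.    1.   -0.35]
d [ 0.0001  0.0004 -0.0001] a [0.0004 0.0004 0.0001]
```

```bash
python3 -m inch '[{"dx":0,"dy":0,"dz":0,"ax":0,"ay":0,"az":0,"jaw":0.58},{"dx":0,"dy":0,"dz":0,"ax":0,"ay":0,"az":0,"jaw":0.54},{"dx":0,"dy":0,"dz":0,"ax":0,"ay":0,"az":0,"jaw":0.48},{"dx":0,"dy":0,"dz":0,"ax":0,"ay":0,"az":0,"jaw":0.4},{"dx":0,"dy":0,"dz":0,"ax":0,"ay":0,"az":0,"jaw":0.3},{"dx":0,"dy":0,"dz":0,"ax":0,"ay":0,"az":0,"jaw":0.2},{"dx":0,"dy":0,"dz":0,"ax":0,"ay":0,"az":0,"jaw":0.2},{"dx":0,"dy":0,"dz":-0.01,"ax":0,"ay":0,"az":0,"jaw":0.2},{"dx":0,"dy":0,"dz":-0.03,"ax":0,"ay":0,"az":0,"jaw":0.1},{"dx":0,"dy":0,"dz":-0.06,"ax":0,"ay":0,"az":0,"jaw":0},{"dx":0,"dy":0,"dz":-0.1,"ax":0,"ay":0,"az":0,"jaw":0},{"dx":0,"dy":0,"dz":-0.125,"ax":0,"ay":0,"az":0,"jaw":0},{"dx":0,"dy":0,"dz":-0.13,"ax":0,"ay":0,"az":0,"jaw":0},{"dx":0,"dy":0,"dz":-0.13,"ax":0,"ay":0,"az":0,"jaw":0},{"dx":0,"dy":0,"dz":-0.13,"ax":0,"ay":0,"az":0,"jaw":0}]' 35
python3 -c "
from h import *
plan((.4208,-.2203,.21,0.8),(.4208,-.2203,.036,0.8))"
```

```text
time_s: 28.05
position: [0.5778, -0.1276, 0.2166]
tool_rot: [0.702, 0.712, -0.001, -0.001]
contact_force: [-0.1, 0.1, -1.0]
gripper_width: 0.0856
gripper_force: 0.0
t 28.1 P [ 0.5778 -0.1276  0.2166] psi 0.8 tilt 0.17 w 0.0856 F [-0.1  0.1 -1. ] 0.0 q [-0.34  0.19  1.73  0.    1.23 -0.35]
d [-0.0905 -0.1583  0.001 ] a [-0.0028 -0.001  -0.0001]
d [-0.0907 -0.1578  0.175 ] a [-0.0028 -0.001  -0.0001]
```

```bash
python3 -m inch '[{"dx":-0.012,"dy":-0.02,"dz":0,"ax":0,"ay":0,"az":0,"jaw":0},{"dx":-0.03,"dy":-0.055,"dz":0,"ax":0,"ay":0,"az":0,"jaw":0},{"dx":-0.052,"dy":-0.092,"dz":0,"ax":0,"ay":0,"az":0,"jaw":0},{"dx":-0.074,"dy":-0.13,"dz":0,"ax":0,"ay":0,"az":0,"jaw":0},{"dx":-0.087,"dy":-0.153,"dz":0,"ax":0,"ay":0,"az":0,"jaw":0},{"dx":-0.0905,"dy":-0.159,"dz":0,"ax":0,"ay":0,"az":0,"jaw":0},{"dx":-0.0905,"dy":-0.159,"dz":0,"ax":0,"ay":0,"az":0,"jaw":0},{"dx":-0.0905,"dy":-0.159,"dz":0.04,"ax":0,"ay":0,"az":0,"jaw":0},{"dx":-0.0905,"dy":-0.159,"dz":0.07,"ax":0,"ay":0,"az":0,"jaw":0},{"dx":-0.0905,"dy":-0.159,"dz":0.08,"ax":0,"ay":0,"az":0,"jaw":0},{"dx":-0.0905,"dy":-0.159,"dz":0.08,"ax":0,"ay":0,"az":0,"jaw":0},{"dx":-0.0905,"dy":-0.159,"dz":0.08,"ax":0,"ay":0,"az":0,"jaw":0}]' 35
python3 - <<'E'
from h import *
plan((.4208,-.2203,.036,0.8))
S=capture('scene');T=capture('top')
def cr(p,X,h):
    u=proj(p,[X])[0].astype(int); print(u-h); return cv2.resize(p['img'][u[1]-h:u[1]+h,u[0]-h:u[0]+h,::-1],(390,390),interpolation=cv2.INTER_CUBIC)
cv2.imwrite('pics/s1.png',cv2.convertScaleAbs(np.hstack([cr(T,[.577,-.023,.05],52),cr(S,[.44,-.19,.05],52)]),alpha=1.2))
E
```

```text
time_s: 29.25
position: [0.4223, -0.2208, 0.1391]
tool_rot: [0.702, 0.712, 0.0, 0.001]
contact_force: [0.1, -0.2, 1.0]
gripper_width: 0.0854
gripper_force: 0.0
t 29.2 P [ 0.4223 -0.2208  0.1391] psi 0.85 tilt 0.07 w 0.0854 F [ 0.1 -0.2  1. ] 0.0 q [-0.63  0.04  2.05  0.    1.05 -0.64]
d [ 0.0006 -0.0016  0.0971] a [0.001  0.0006 0.0009]
[212 124]
[142 161]
```

View pics/s1.png

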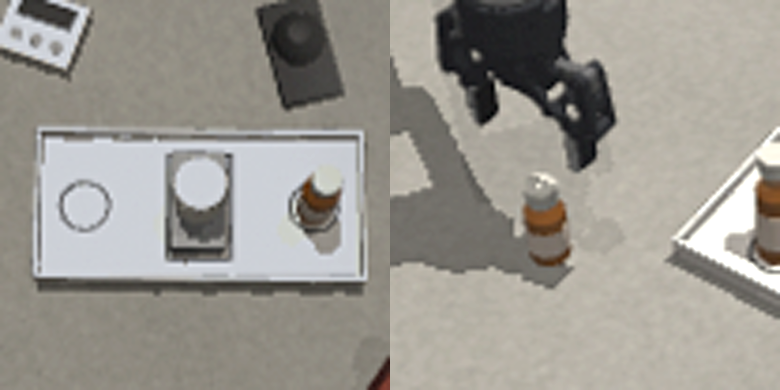

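The tall bottle stands on its ring at (315,210) and the tray is level. The short bottle's cap, at (542,185), is below the open gripper. I'll grasp it.

```bash
python3 -m inch '[{"dx":0,"dy":-0.001,"dz":0.03,"ax":0,"ay":0,"az":0,"jaw":0},{"dx":0,"dy":-0.001,"dz":0.06,"ax":0,"ay":0,"az":0,"jaw":0},{"dx":0,"dy":-0.001,"dz":0.085,"ax":0,"ay":0,"az":0,"jaw":0},{"dx":0,"dy":-0.001,"dz":0.095,"ax":0,"ay":0,"az":0,"jaw":0},{"dx":0,"dy":-0.001,"dz":0.095,"ax":0,"ay":0,"az":0,"jaw":0},{"dx":0,"dy":-0.001,"dz":0.095,"ax":0,"ay":0,"az":0,"jaw":0.3},{"dx":0,"dy":-0.001,"dz":0.095,"ax":0,"ay":0,"az":0,"jaw":0.5},{"dx":0,"dy":-0.001,"dz":0.095,"ax":0,"ay":0,"az":0,"jaw":1},{"dx":0,"dy":-0.001,"dz":0.095,"ax":0,"ay":0,"az":0,"jaw":1},{"dx":0,"dy":-0.001,"dz":0.095,"ax":0,"ay":0,"az":0,"jaw":1},{"dx":0,"dy":-0.001,"dz":0.095,"ax":0,"ay":0,"az":0,"jaw":1},{"dx":0,"dy":-0.001,"dz":0.095,"ax":0,"ay":0,"az":0,"jaw":1}]' 30
python3 -c "
from h import *
plan()"
```

```text
time_s: 30.55
position: [0.421, -0.2213, 0.0447]
tool_rot: [0.702, 0.712, 0.0, 0.001]
contact_force: [-1.4, 1.0, 7.4]
gripper_width: 0.0328
gripper_force: 29.8
t 30.6 P [ 0.421  -0.2213  0.0447] psi 0.81 tilt 0.1 w 0.0328 F [-1.4  1.   7.4] 29.787206643959507 q [-0.63  0.21  2.09 -0.    0.85 -0.65]
```

```bash
python3 -m inch '[{"dx":0,"dy":0,"dz":-0.01,"ax":0,"ay":0,"az":0,"jaw":1},{"dx":0,"dy":0,"dz":-0.03,"ax":0,"ay":0,"az":0,"jaw":1},{"dx":0,"dy":0,"dz":-0.06,"ax":0,"ay":0,"az":0,"jaw":1},{"dx":0,"dy":0,"dz":-0.09,"ax":0,"ay":0,"az":0,"jaw":1},{"dx":0,"dy":0,"dz":-0.12,"ax":0,"ay":0,"az":0,"jaw":1},{"dx":0,"dy":0,"dz":-0.15,"ax":0,"ay":0,"az":0,"jaw":1},{"dx":0,"dy":0,"dz":-0.165,"ax":0,"ay":0,"az":0,"jaw":1},{"dx":0,"dy":0,"dz":-0.17,"ax":0,"ay":0,"az":0,"jaw":1},{"dx":0,"dy":0,"dz":-0.17,"ax":0,"ay":0,"az":0,"jaw":1},{"dx":0,"dy":0,"dz":-0.17,"ax":0,"ay":0,"az":0,"jaw":1}]' 35
python3 -c "
from h import *
plan((.576,.0825,.205,0.8),(.576,.0825,.0537,.8))"
```

```text
time_s: 31.55
position: [0.4194, -0.2201, 0.2121]
tool_rot: [0.702, 0.712, -0.0, -0.001]
contact_force: [-0.3, 0.2, -0.7]
gripper_width: 0.0326
gripper_force: 34.9
t 31.6 P [ 0.4194 -0.2201  0.2121] psi 0.8 tilt 0.13 w 0.0326 F [-0.3  0.2 -0.7] 34.947474903892726 q [-0.63 -0.07  2.   -0.    1.21 -0.65]
d [0.3004 0.1609 0.0013] a [-0.0019 -0.0014  0.    ]
d [0.3002 0.1612 0.1526] a [-0.0019 -0.0014  0.    ]
```

```bash
python3 -m inch '[{"dx":0.01,"dy":0.005,"dz":0,"ax":0,"ay":0,"az":0,"jaw":1},{"dx":0.03,"dy":0.016,"dz":0,"ax":0,"ay":0,"az":0,"jaw":1},{"dx":0.06,"dy":0.032,"dz":0,"ax":0,"ay":0,"az":0,"jaw":1},{"dx":0.095,"dy":0.05,"dz":0,"ax":0,"ay":0,"az":0,"jaw":1},{"dx":0.13,"dy":0.069,"dz":0,"ax":0,"ay":0,"az":0,"jaw":1},{"dx":0.165,"dy":0.088,"dz":0,"ax":0,"ay":0,"az":0,"jaw":1},{"dx":0.2,"dy":0.106,"dz":0,"ax":0,"ay":0,"az":0,"jaw":1},{"dx":0.235,"dy":0.125,"dz":0,"ax":0,"ay":0,"az":0,"jaw":1},{"dx":0.265,"dy":0.141,"dz":0,"ax":0,"ay":0,"az":0,"jaw":1},{"dx":0.288,"dy":0.153,"dz":0,"ax":0,"ay":0,"az":0,"jaw":1},{"dx":0.3,"dy":0.16,"dz":0,"ax":0,"ay":0,"az":0,"jaw":1},{"dx":0.301,"dy":0.16,"dz":0,"ax":0,"ay":0,"az":0,"jaw":1},{"dx":0.301,"dy":0.16,"dz":0.02,"ax":0,"ay":0,"az":0,"jaw":1},{"dx":0.301,"dy":0.16,"dz":0.05,"ax":0,"ay":0,"az":0,"jaw":1},{"dx":0.301,"dy":0.16,"dz":0.08,"ax":0,"ay":0,"az":0,"jaw":1},{"dx":0.301,"dy":0.16,"dz":0.11,"ax":0,"ay":0,"az":0,"jaw":1},{"dx":0.301,"dy":0.16,"dz":0.125,"ax":0,"ay":0,"az":0,"jaw":1},{"dx":0.301,"dy":0.16,"dz":0.125,"ax":0,"ay":0,"az":0,"jaw":1},{"dx":0.301,"dy":0.16,"dz":0.125,"ax":0,"ay":0,"az":0,"jaw":1},{"dx":0.301,"dy":0.16,"dz":0.125,"ax":0,"ay":0,"az":0,"jaw":1}]' 35
python3 - <<'E'
from h import *
plan((.576,.0825,.0537,.8))
S=capture('scene')
u=proj(S,[[.577,.03,.06]])[0].astype(int)
cv2.imwrite('pics/s2.png',cv2.resize(cv2.convertScaleAbs(S['img'][u[1]-40:u[1]+40,u[0]-40:u[0]+40,::-1],alpha=1.1),(600,600),interpolation=cv2.INTER_CUBIC))
E
```

```text
time_s: 33.55
position: [0.5776, 0.0823, 0.0905]
tool_rot: [0.702, 0.712, 0.001, 0.001]
contact_force: [0.1, -0.4, -1.6]
gripper_width: 0.0326
gripper_force: 35.0
t 33.5 P [0.5776 0.0823 0.0905] psi 0.78 tilt 0.21 w 0.0326 F [ 0.1 -0.4 -1.6] 34.99557499308139 q [ 0.02  0.32  1.82 -0.    0.99  0.01]
d [ 0.0002 -0.0017  0.0308] a [ 0.0037  0.     -0.0003]
```

View pics/s2.png

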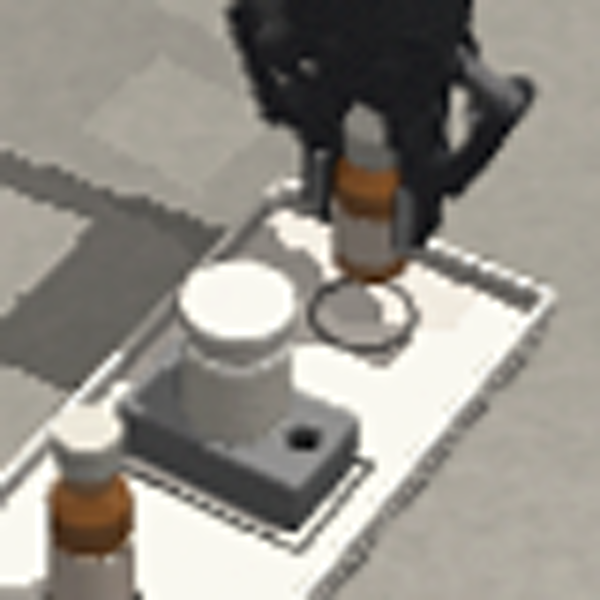

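The short bottle hangs upright above its ring at (362,315), and the other three items are still standing. I'll lower it, stopping about 1.5 mm short.

```bash
python3 -m inch '[{"dx":0,"dy":-0.0005,"dz":0.008,"ax":0.001,"ay":0,"az":0,"jaw":1},{"dx":0,"dy":-0.001,"dz":0.016,"ax":0.001,"ay":0,"az":0,"jaw":1},{"dx":0,"dy":-0.001,"dz":0.022,"ax":0.001,"ay":0,"az":0,"jaw":1},{"dx":0,"dy":-0.001,"dz":0.026,"ax":0.001,"ay":0,"az":0,"jaw":1},{"dx":0,"dy":-0.001,"dz":0.028,"ax":0.001,"ay":0,"az":0,"jaw":1},{"dx":0,"dy":-0.001,"dz":0.028,"ax":0.001,"ay":0,"az":0,"jaw":1},{"dx":0,"dy":-0.001,"dz":0.028,"ax":0.001,"ay":0,"az":0,"jaw":1},{"dx":0,"dy":-0.001,"dz":0.028,"ax":0.001,"ay":0,"az":0,"jaw":1}]' 35
python3 -c "
from h import *
plan((.576,.0825,.0537,.8))"
```

```text
time_s: 34.4
position: [0.5752, 0.0825, 0.0606]
tool_rot: [0.702, 0.712, -0.0, -0.0]
contact_force: [0.3, -0.3, -0.9]
gripper_width: 0.0327
gripper_force: 35.0
t 34.4 P [0.5752 0.0825 0.0606] psi 0.8 tilt 0.02 w 0.0327 F [ 0.3 -0.3 -0.9] 35.00255643390119 q [ 0.02  0.37  1.84 -0.    0.94  0.01]
d [-0.      0.0008  0.0009] a [-0.0003  0.      0.0001]
```

```bash
python3 -m inch '[{"dx":0,"dy":0.0008,"dz":0.0005,"ax":0,"ay":0,"az":0,"jaw":1},{"dx":0,"dy":0.0008,"dz":0.001,"ax":0,"ay":0,"az":0,"jaw":1},{"dx":0,"dy":0.0008,"dz":0.0013,"ax":0,"ay":0,"az":0,"jaw":1},{"dx":0,"dy":0.0008,"dz":0.0013,"ax":0,"ay":0,"az":0,"jaw":1},{"dx":0,"dy":0.0008,"dz":0.0013,"ax":0,"ay":0,"az":0,"jaw":1}]' 35
python3 -c "
from h import *
plan((.576,.0825,.0537,.8))"
```

```text
time_s: 34.9
position: [0.5761, 0.0826, 0.0597]
tool_rot: [0.702, 0.712, -0.0, -0.0]
contact_force: [-1.5, -0.1, 4.8]
gripper_width: 0.0329
gripper_force: 35.4
t 34.9 P [0.5761 0.0826 0.0597] psi 0.8 tilt 0.02 w 0.0329 F [-1.5 -0.1  4.8] 35.444890977814794 q [0.02 0.37 1.83 0.   0.94 0.01]
d [-0.0001 -0.0001  0.    ] a [-0.0003 -0.      0.    ]
```

It is in contact at about 5 N. I'll ease back slightly so the tray isn't loaded, then open.

```bash
python3 -m inch '[{"dx":0,"dy":0,"dz":-0.0005,"ax":0,"ay":0,"az":0,"jaw":1},{"dx":0,"dy":0,"dz":-0.0005,"ax":0,"ay":0,"az":0,"jaw":0.58},{"dx":0,"dy":0,"dz":-0.0005,"ax":0,"ay":0,"az":0,"jaw":0.54},{"dx":0,"dy":0,"dz":-0.0005,"ax":0,"ay":0,"az":0,"jaw":0.48},{"dx":0,"dy":0,"dz":-0.0005,"ax":0,"ay":0,"az":0,"jaw":0.4},{"dx":0,"dy":0,"dz":-0.0005,"ax":0,"ay":0,"az":0,"jaw":0.3},{"dx":0,"dy":0,"dz":-0.0005,"ax":0,"ay":0,"az":0,"jaw":0.25},{"dx":0,"dy":0,"dz":-0.0005,"ax":0,"ay":0,"az":0,"jaw":0.25},{"dx":0,"dy":0,"dz":-0.01,"ax":0,"ay":0,"az":0,"jaw":0.25},{"dx":0,"dy":0,"dz":-0.03,"ax":0,"ay":0,"az":0,"jaw":0.2},{"dx":0,"dy":0,"dz":-0.06,"ax":0,"ay":0,"az":0,"jaw":0.1},{"dx":0,"dy":0,"dz":-0.1,"ax":0,"ay":0,"az":0,"jaw":0},{"dx":0,"dy":0,"dz":-0.14,"ax":0,"ay":0,"az":0,"jaw":0},{"dx":0,"dy":0,"dz":-0.16,"ax":0,"ay":0,"az":0,"jaw":0},{"dx":0.1,"dy":-0.05,"dz":-0.16,"ax":0,"ay":0,"az":0,"jaw":0},{"dx":0.14,"dy":-0.08,"dz":-0.16,"ax":0,"ay":0,"az":0,"jaw":0},{"dx":0.18,"dy":-0.1,"dz":-0.16,"ax":0,"ay":0,"az":0,"jaw":0},{"dx":0.2,"dy":-0.1,"dz":-0.16,"ax":0,"ay":0,"az":0,"jaw":0},{"dx":0.2,"dy":-0.1,"dz":-0.16,"ax":0,"ay":0,"az":0,"jaw":0},{"dx":0.2,"dy":-0.1,"dz":-0.16,"ax":0,"ay":0,"az":0,"jaw":0}]' 35
python3 - <<'E'
from h import *
plan()
S=capture('scene');T=capture('top')
def cr(p,X,h):
    u=proj(p,[X])[0].astype(int); print(u-h); return cv2.resize(p['img'][u[1]-h:u[1]+h,u[0]-h:u[0]+h,::-1],(390,390),interpolation=cv2.INTER_CUBIC)
cv2.imwrite('pics/f.png',cv2.convertScaleAbs(np.hstack([cr(T,[.577,-.023,.05],56),cr(S,[.577,-.023,.05],60)]),alpha=1.2))
E
```

```text
time_s: 36.9
position: [0.4716, 0.2839, 0.2201]
tool_rot: [0.7, 0.714, 0.0, -0.001]
contact_force: [-0.3, -0.3, 0.3]
gripper_width: 0.0852
gripper_force: 0.0
t 36.9 P [0.4716 0.2839 0.2201] psi 1.08 tilt 0.08 w 0.0852 F [-0.3 -0.3  0.3] 0.0 q [0.41 0.09 1.82 0.   1.22 0.39]
[208 120]
[203 138]
```

View pics/f.png

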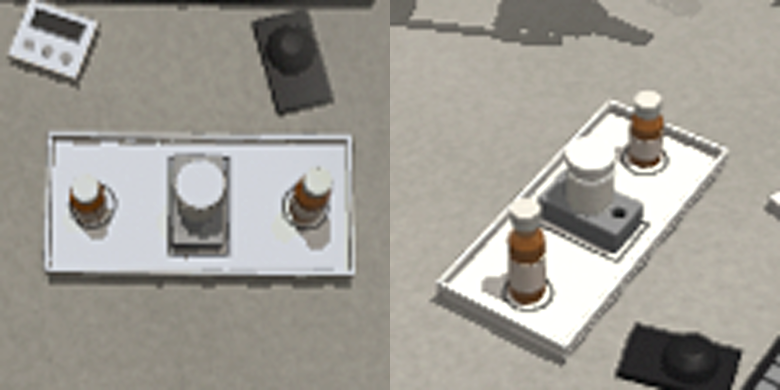

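Both views show everything upright: the short bottle in the left ring at (90,203), the jar centred on the brick at (200,190), and the tall bottle in the right ring at (308,207). The tray is level and unmoved, and the arm is clear.

```bash
python3 -c "
from h import *
print(manip.hand_in())"
```

```text
the job is handed in; nothing more can be done
None
```

The tray is packed in the order asked and the job is handed in at about 37 s: brick on the rectangle, jar centred on it, tall bottle on the scanner-end ring and short bottle on the other. The last pictures show everything upright and let go, the tray unmoved, and the arm clear.

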